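# Scoop and gauge the blowpipe valve balls

## Robot

A 7-joint arm with a two-finger parallel gripper is mounted at the origin on the work surface. World frame = base frame: x ahead of the robot, y to its left, z up, the work surface at z = 0. Lengths are in m, angles in rad, forces in N, time in s.
With the tool pointing down it reaches from about 0.425 to 0.875 m from the base axis. Payload 4.7 kg.
Tool frame: the origin (TCP) lies on the centre line of the jaws, within the pads' length; the fingertips stand 14 mm ahead of it and the grasp point (between the pads) lies 5 mm behind it; z points along the fingers, y is the line along which they close (so a half turn about z gives the same grasp; the last joint's range is limited). The gripper opens to 87 mm and grips with 3 to 60 N. Pads are 19 mm wide; open, the fingers measure 117 mm over their backs; the gripper's body (75 mm by 190 mm) begins 51 mm behind the grasp point.
Start: joints at [-1.142, 0.321, -0.07, 1.45, 0.023, 1.371, -0.057], TCP at [0.262, 0.595, 0.237] pointing down, gripper open.
Joint ranges: [-2.86, 2.86], [-0.3, 2.09], [-1.38, 1.24], [0.06, 2.45], [-1.56, 4.7], [0.09, 2.05], [-2.69, 2.69]. Speed limits (rad/s): [2.57, 2.57, 3.14, 3.14, 3.14, 3.14, 3.14].

## Interface

Orientations are given as a rotation vector (axis times angle).
In Python, from bench import ctrl gives the robot as it stands.
- The arm moves only by the tool send_rows, never from a script. Its argument "steps" is a list of rows, each an object of numbers: "tx", "ty", "tz": the shift along the tool's x, y, z in units of 60 mm (1.0 is 60 mm); "turn": the turn about the tool's z in units of 8 degrees (1.0 is 8 degrees); "grip": the opening, from 0 (shut) to 1 (fully open). A call has 1 to 12 rows; each row shifts and turns the commanded pose from where the row before left it, along the tool's axes as they then stand; what a row does not reach is not made up. A row lasts 1/8 s, in which the tool goes at most 62.5 mm and 10.7 degrees, less where a joint would pass 70% of its speed; a pose out of reach is approached as far as the arm can. A call is refused whole if a number of a shift passes 1 or a number of a turn 1, either way. A call with a gripper value outside its range is refused whole. The fingers move at their own pace and stop on an object; "newtons" is the grip in N (left out, the last holds). Time passes only in rows, so rows that do not move let the fingers close. It gives the time, the measured TCP pose, the force, the opening and the grip force at its end, in the units of the state.
- ctrl.get_state(): the state, without advancing time (a new reading comes with each control period).
- ctrl.get_image(name): name is "side" or "top" or "wrist"; returns a dict with "pixels" (420x560x3 uint8, red, green, blue), "K" (3x3 intrinsics, pixels), "cam_to_world" (4x4, takes a point from camera to world coordinates); the wrist camera has in their place "T_tool_cam" (4x4, takes a point from camera to tool coordinates, whose origin is the TCP and whose axes are the flange's). Camera axes: x right, y down, z forward; pixel columns grow to the right and rows downward; lengths in m; the calibration is good to about 2 mm. A picture is of the moment at which its call begins: read the wrist's pose just before it. There is no depth.
- ctrl.close_job(): hands the job in; it is judged then, once.
The state is a dict: "time": time; "joint_positions": joint angles; "qd": joint speeds; "joint_torque": joint torques, N m; "position": TCP position; "tool_rot": TCP orientation; "ft_force": force on the tool from outside, world axes, zero at the start; "torque": the same for the moment, N m; "grip_width": opening from 0.0 (shut) to 1.0 (fully open); "grip_force": force on a finger pad.
Only numpy, scipy, OpenCV 4.12 (cv2) and the standard library are available. Lean on these libraries where they do the work, as an engineer would, in place of code of your own. Each camera call takes 0.05 s, during which the arm holds its last target. There are 200 camera calls.

## Task

Take the scoop by its handle and move every wooden valve ball from the wooden tray into the gauge's trough; the fingers must not touch the balls. When all of them lie in the trough, press the gauge's knob down gently until the foot rests on the balls, hold it on them for about two seconds, and let it spring fully up. At the end the scoop must stand upright on its cork mat, and the things lying around must stay where they are.

Things in the scene. Friction and masses are not known exactly. Their poses are not given: they have to be found in the camera images.
- tray: Fixed wooden supply tray, open on top, 205 x 132 mm outside, walls 5 mm thick, tops 60 mm above the sill. Its x points to the far end, z up. Origin: on the sill, under the middle of the tray's floor, which is 150 (x) x 122 mm (y) and slopes 5 degrees down towards +x, so the balls roll to its far end: surface 21 mm above the sill at the near inner wall (x = -75 mm), 14.6 at x = 0, 8 at x = +75 mm.
- tray_far (a point): Point on the tray's floor at the middle of its far edge (tray x = 75, y = 0, z = 8 mm). From here the end face rises as a ramp, 50 degrees from level, leaning away from the floor, up to about 55 mm above the sill at tray x = 115 mm. The balls lie against the foot of this ramp.
- gauge: Fixed aluminium ball gauge: open trough, inside 180 (its x) x 116 mm (its y), walls 5 mm, sides 70 and ends 50 mm high. Origin: centre of its underside on the sill; +x to the bridge end, z up. The floor slopes 8 degrees down to +x, so balls roll under the foot: 33.3 mm above the sill at the near inner wall (x = -90 mm), 20.6 at the middle, 8 at the far wall.
- bridge (a point): Centre of the top of the dark steel bridge over the far end (gauge x = 77, y = 0, z = 120 mm). Its crossbar, 26 x 158 mm, spans from 105 to 120 mm above the sill on two posts just outside the side walls. The rest of the trough is open above.
- foot (a joint): Gauge's sprung foot, vertical slide: travel in m, 0 = fully up (where its spring holds it), grows downward, at most 0.045. The foot is a flat steel bar 22 (along gauge x) x 100 x 8 mm at gauge x = 77 mm, y = 0, its underside 64 mm above the sill when up. It meets the tops of balls lying against the far wall at a travel of about 0.028; pushing it that far takes about 5 N at the knob.
- knob_top (a point): Centre of the flat top (32 mm wide) of the black round knob (42 mm diameter) above the bridge that pushes the foot down; 185 mm above the sill when the foot is up; it moves with the foot.
- mat: Fixed cork mat, 200 (its x) x 130 (its y) x 4 mm, the scoop's place. Origin: centre of its underside on the sill.
- scoop: Loose steel scoop, wooden handle, 130 to 200 g, standing on its flat underside. Origin: middle of the underside's rear edge; +x forward to the lip, z up. Flat floor from x = 0 to 44 mm (open lip), 86 mm wide, 2.5 mm thick; side walls 30 mm high from x = 0 to 26 mm, back wall 36 mm high, all 2.5 mm thick. A sloping neck rises from the back wall to the handle. Balances at about x = 12 mm.
- scoop_grip (a point): Point to grip on the scoop's handle (scoop x = -60, y = 0, z = 78 mm). The handle is a level bar along scoop x, 16 mm wide (y), 18 mm high, from scoop x = -100 to -25 mm, its centre line 78 mm above the underside.
- ball1: Loose pale maple valve ball, 26 mm diameter, 12 g; origin at its centre. Eight to eleven such balls, all alike, start in the tray; the state gives None for the absent ones.
- ball2: Loose pale maple valve ball, 26 mm diameter, 12 g; origin at its centre. Eight to eleven such balls, all alike, start in the tray; the state gives None for the absent ones.
- ball3: Loose pale maple valve ball, 26 mm diameter, 12 g; origin at its centre. Eight to eleven such balls, all alike, start in the tray; the state gives None for the absent ones.
- ball4: Loose pale maple valve ball, 26 mm diameter, 12 g; origin at its centre. Eight to eleven such balls, all alike, start in the tray; the state gives None for the absent ones.
- ball5: Loose pale maple valve ball, 26 mm diameter, 12 g; origin at its centre. Eight to eleven such balls, all alike, start in the tray; the state gives None for the absent ones.
- ball6: Loose pale maple valve ball, 26 mm diameter, 12 g; origin at its centre. Eight to eleven such balls, all alike, start in the tray; the state gives None for the absent ones.
- ball7: Loose pale maple valve ball, 26 mm diameter, 12 g; origin at its centre. Eight to eleven such balls, all alike, start in the tray; the state gives None for the absent ones.
- ball8: Loose pale maple valve ball, 26 mm diameter, 12 g; origin at its centre. Eight to eleven such balls, all alike, start in the tray; the state gives None for the absent ones.
- ball9: Loose pale maple valve ball, 26 mm diameter, 12 g; origin at its centre. Eight to eleven such balls, all alike, start in the tray; the state gives None for the absent ones.
- ball10: Loose pale maple valve ball, 26 mm diameter, 12 g; origin at its centre. Eight to eleven such balls, all alike, start in the tray; the state gives None for the absent ones.
- ball11: Loose pale maple valve ball, 26 mm diameter, 12 g; origin at its centre. Eight to eleven such balls, all alike, start in the tray; the state gives None for the absent ones.
- blowpipe: Bystander: chrome reed-testing blowpipe, 200 mm long, 22 mm high, lying on the sill.
- file: Bystander: flat steel file with a wooden handle, 200 mm long, lying on the sill.
- sander: Bystander: pale maple sanding block, 100 x 60 x 35 mm.
- ferrule: Bystander: nickel-silver chanter ferrule, a ring 44 mm in diameter and 35 mm high.
Mind the look-alikes: they are no part of the job. Of the things that look like the scoop, take the one that is farthest to the robot's right at the start.

How it is judged:
On the way, in this order (a step that is already met when the one before it is completed fails the run):
1. every ball is in the gauge's trough (x of ball1 in the frame of gauge between -0.092 and 0.092 m and y of ball1 in the frame of gauge between -0.06 and 0.06 m and z of ball1 in the frame of gauge between 0.008 and 0.062 m and x of ball2 in the frame of gauge between -0.092 and 0.092 m and y of ball2 in the frame of gauge between -0.06 and 0.06 m and z of ball2 in the frame of gauge between 0.008 and 0.062 m and x of ball3 in the frame of gauge between -0.092 and 0.092 m and y of ball3 in the frame of gauge between -0.06 and 0.06 m and z of ball3 in the frame of gauge between 0.008 and 0.062 m and x of ball4 in the frame of gauge between -0.092 and 0.092 m and y of ball4 in the frame of gauge between -0.06 and 0.06 m and z of ball4 in the frame of gauge between 0.008 and 0.062 m and x of ball5 in the frame of gauge between -0.092 and 0.092 m and y of ball5 in the frame of gauge between -0.06 and 0.06 m and z of ball5 in the frame of gauge between 0.008 and 0.062 m and x of ball6 in the frame of gauge between -0.092 and 0.092 m and y of ball6 in the frame of gauge between -0.06 and 0.06 m and z of ball6 in the frame of gauge between 0.008 and 0.062 m and x of ball7 in the frame of gauge between -0.092 and 0.092 m and y of ball7 in the frame of gauge between -0.06 and 0.06 m and z of ball7 in the frame of gauge between 0.008 and 0.062 m and x of ball8 in the frame of gauge between -0.092 and 0.092 m and y of ball8 in the frame of gauge between -0.06 and 0.06 m and z of ball8 in the frame of gauge between 0.008 and 0.062 m and x of ball9 in the frame of gauge between -0.092 and 0.092 m and y of ball9 in the frame of gauge between -0.06 and 0.06 m and z of ball9 in the frame of gauge between 0.008 and 0.062 m and x of ball10 in the frame of gauge between -0.092 and 0.092 m and y of ball10 in the frame of gauge between -0.06 and 0.06 m and z of ball10 in the frame of gauge between 0.008 and 0.062 m and x of ball11 in the frame of gauge between -0.092 and 0.092 m and y of ball11 in the frame of gauge between -0.06 and 0.06 m and z of ball11 in the frame of gauge between 0.008 and 0.062 m), for 0.3 s.
2. the foot is pressed down onto the balls (travel 25 to 31 mm, touching a ball) for a second (value of joint foot between 0.025 and 0.031 m and (contact force between foot and ball1 above 0.3 N or contact force between foot and ball2 above 0.3 N or contact force between foot and ball3 above 0.3 N or contact force between foot and ball4 above 0.3 N or contact force between foot and ball5 above 0.3 N or contact force between foot and ball6 above 0.3 N or contact force between foot and ball7 above 0.3 N or contact force between foot and ball8 above 0.3 N or contact force between foot and ball9 above 0.3 N or contact force between foot and ball10 above 0.3 N or contact force between foot and ball11 above 0.3 N)), for 1 s.
At the end, for the whole second after the job is handed in: Every ball present lies at rest inside the gauge's trough, the foot is fully up again (travel under 4 mm), and the scoop stands upright (within 0.1 rad) and still on the cork mat, its origin on the mat (all of step 1 and value of joint foot below 0.004 m and angle between scoop's own z axis and vertical below 0.1 rad and linear speed of scoop below 0.02 m/s and z of scoop in the frame of mat between 0 and 0.01 m and x of scoop in the frame of mat between -0.09 and 0.07 m and y of scoop in the frame of mat between -0.055 and 0.055 m and linear speed of each of ball1, ball2, ball3, ball4, ball5, ball6, ball7, ball8, ball9, ball10, ball11 below 0.05 m/s); the robot touches nothing.
It fails at once if the fingers touch a ball (contact force between the fingers and ball1 above 0.3 N or contact force between the fingers and ball2 above 0.3 N or contact force between the fingers and ball3 above 0.3 N or contact force between the fingers and ball4 above 0.3 N or contact force between the fingers and ball5 above 0.3 N or contact force between the fingers and ball6 above 0.3 N or contact force between the fingers and ball7 above 0.3 N or contact force between the fingers and ball8 above 0.3 N or contact force between the fingers and ball9 above 0.3 N or contact force between the fingers and ball10 above 0.3 N or contact force between the fingers and ball11 above 0.3 N).
It fails at once if the foot is pressed hard onto a ball (over 25 N) (contact force between foot and ball1 above 25 N or contact force between foot and ball2 above 25 N or contact force between foot and ball3 above 25 N or contact force between foot and ball4 above 25 N or contact force between foot and ball5 above 25 N or contact force between foot and ball6 above 25 N or contact force between foot and ball7 above 25 N or contact force between foot and ball8 above 25 N or contact force between foot and ball9 above 25 N or contact force between foot and ball10 above 25 N or contact force between foot and ball11 above 25 N).
It fails at once if a bystander is pushed more than 20 mm (distance of any of blowpipe, file, sander, ferrule from where it was at the start of the episode above 0.02 m).
Of ball8, ball9, ball10, ball11 only 1 to 4 are there at a start; the rules pass over those that are not, and their reading is None.
At some moment in a run one of scoop may be knocked a few centimetres aside while the robot is not near it.
It also fails if it takes over 208 s, if anything falls off the work surface, if the arm or the gripper's body presses on something with over 40 N, if the wrist force passes 120 N, or if a joint passes its speed limit or range.

## Working session

There is one attempt and no reset: what is moved stays moved. The work goes in short steps, Python scripts to look and compute and a tool call to move; the robot and the scene stay as the last step left them, time stands still between calls to the robot, and variables do not carry over. Pictures are saved under pics/ and viewed, at most 14 in all, crops included, and the job is handed in when it is done.

Besides the shell and the picture viewer there is one more tool, called after "Emit:" in YAML: its name, and indented under it one key for each argument. send_rows: Moves the arm, as the interface text tells. Its arguments: {"type":"object","properties":{"steps":{"type":"array"},"newtons":{"type":"number"}},"required":["steps"]}

```bash
ls; mkdir -p pics
python3 - <<'E'
from bench import ctrl
import cv2,numpy as np,pickle
s=ctrl.get_state();print({k:np.round(v,3) for k,v in s.items() if not isinstance(v,dict)})
for n in ("top","side"):
    im=ctrl.get_image(n); cv2.imwrite(f"pics/{n}0.png",im["pixels"][:,:,::-1]); pickle.dump(im,open(f"{n}.pkl","wb"))
    print(n,np.round(im["K"],1).tolist(),np.round(im["cam_to_world"],4).tolist())
E
```

```text
pics
{'time': np.float64(0.0), 'joint_positions': array([-1.142,  0.322, -0.07 ,  1.452,  0.023,  1.371, -0.057]), 'qd': array([-0.003,  0.   ,  0.001,  0.001,  0.001,  0.001, -0.   ]), 'joint_torque': array([-0.0000e+00, -4.9129e+01, -4.0400e-01, -3.1253e+01, -6.4000e-02,
        4.4000e-02,  0.0000e+00]), 'position': array([0.262, 0.594, 0.235]), 'tool_rot': array([-6.470e-01, -3.074e+00,  3.000e-03]), 'ft_force': array([-0.051,  0.285, -0.062]), 'torque': array([-0.053, -0.022,  0.014]), 'grip_force': np.float64(0.0), 'grip_width': np.float64(0.998)}
top [[477.5, 0.0, 285.2], [0.0, 477.5, 206.5], [0.0, 0.0, 1.0]] [[-0.0044, -0.9852, 0.1711, 0.3939], [-0.9998, 0.0007, -0.0214, 0.1158], [0.0209, -0.1712, -0.985, 1.3364], [0.0, 0.0, 0.0, 1.0]]
side [[496.3, 0.0, 281.9], [0.0, 496.3, 208.5], [0.0, 0.0, 1.0]] [[0.9795, -0.1264, 0.1566, 0.3892], [-0.201, -0.6559, 0.7276, -0.8007], [0.0108, -0.7442, -0.6679, 0.9684], [0.0, 0.0, 0.0, 1.0]]
```

View pics/top0.png

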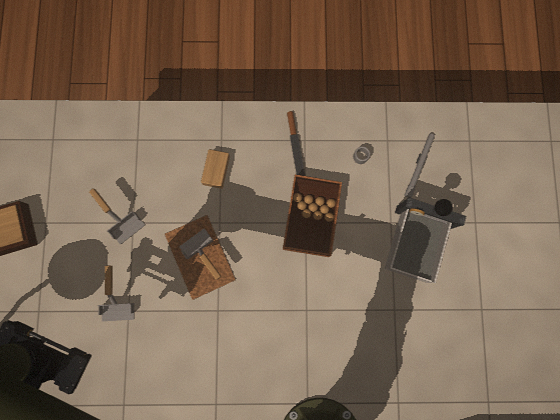

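View pics/side0.png

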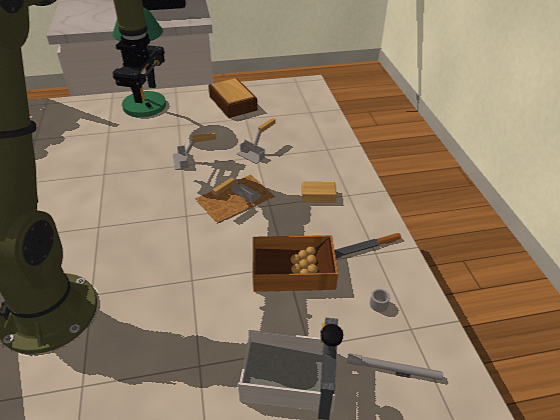

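The top view shows the target scoop (the rightmost of the look-alikes) on the mat near (200,250). The tray is at (313,215) with about 9–10 balls, and the gauge is at (422,245) with its knob at (444,208). I'll zoom in to get corner pixels.

```bash
python3 - <<'E'
import cv2
def grid(im,x0,y0,x1,y1,f,out):
    c=cv2.resize(im[y0:y1,x0:x1],None,fx=f,fy=f,interpolation=cv2.INTER_CUBIC)
    for x in range(-(-x0//10)*10,x1,10):
        cv2.line(c,(int((x-x0)*f),0),(int((x-x0)*f),6 if x%50 else 14),(0,255,255),1)
        if x%20==0: cv2.putText(c,str(x),(int((x-x0)*f)-10,24),0,.35,(0,255,255),1)
    for y in range(-(-y0//10)*10,y1,10):
        cv2.line(c,(0,int((y-y0)*f)),(6 if y%50 else 14,int((y-y0)*f)),(0,255,255),1)
        if y%20==0: cv2.putText(c,str(y),(8,int((y-y0)*f)+4),0,.35,(0,255,255),1)
    cv2.imwrite(out,c)
t=cv2.imread("pics/top0.png");s=cv2.imread("pics/side0.png")
grid(t,270,105,470,290,4,"pics/tz1.png"); cv2.imread("pics/tz1.png").shape
grid(t,155,135,295,240+70,3.4,"pics/tz2.png")
grid(s,230,220,390,420,3,"pics/sz1.png")
a=cv2.imread("pics/tz1.png");a=a[:600];cv2.imwrite("pics/tz1.png",cv2.resize(t[105:290,270:470],None,fx=1,fy=1) if 0 else a)
E
python3 - <<'E'
import cv2
import numpy as np
a=cv2.imread("pics/tz2.png");b=cv2.imread("pics/sz1.png")[:595]
a=np.vstack([a,np.zeros((max(0,600-a.shape[0]),a.shape[1],3),np.uint8)])[:595]
print(a.shape,b.shape)
E
```

```text
(595, 476, 3) (595, 480, 3)
```

View pics/tz1.png

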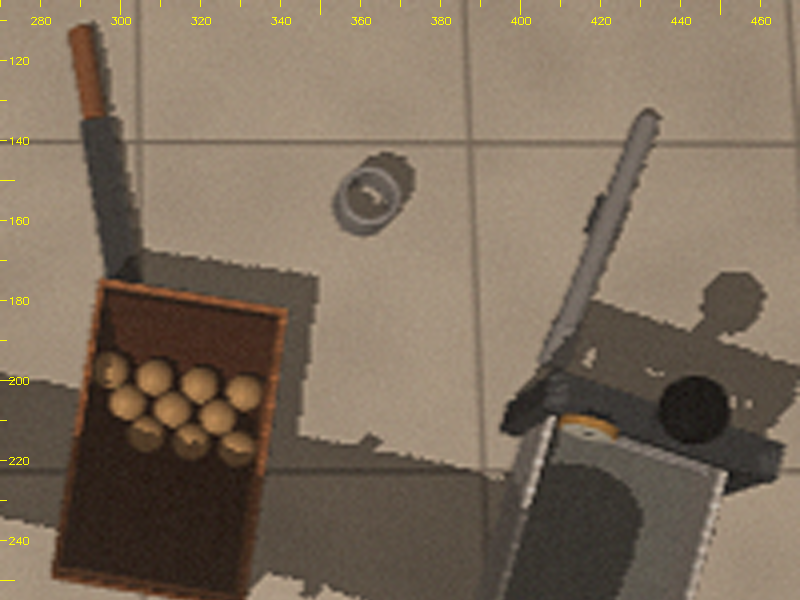

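View pics/tz2.png

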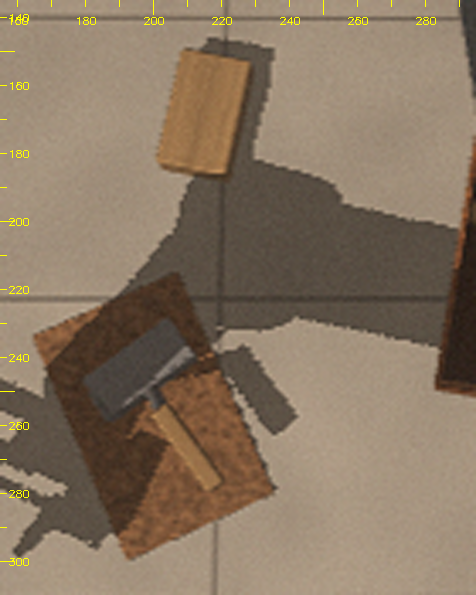

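The top crop shows ten balls (rows of 4, 3 and 3) against the tray's far end and the knob at (443.5,207.5). The mat corners are (207,215), (165,234), (193,300) and (236,279), and the scoop handle runs from (202,253) to (218,277). I'll fit the poses from these.

```bash
cat > h.py <<'E'
import numpy as np,cv2,pickle
from scipy.optimize import least_squares
from scipy.spatial.transform import Rotation as Rot
def proj(im,P):
    T=np.linalg.inv(im["cam_to_world"]);P=np.atleast_2d(P)
    c=P@T[:3,:3].T+T[:3,3];u=c@im["K"].T
    return u[:,:2]/u[:,2:]
def backproj(im,uv,z):
    T=im["cam_to_world"];uv=np.atleast_2d(uv)
    d=np.c_[uv,np.ones(len(uv))]@np.linalg.inv(im["K"]).T@T[:3,:3].T
    return T[:3,3]+d*((z-T[2,3])/d[:,2:])
def tf(p,P):
    c,s=np.cos(p[2]),np.sin(p[2]);P=np.atleast_2d(P).astype(float)
    return np.c_[p[0]+c*P[:,0]-s*P[:,1],p[1]+s*P[:,0]+c*P[:,1],P[:,2]]
def fit(obs,p0):  # obs: list (im, modelpts, uv)
    f=lambda p:np.concatenate([(proj(im,tf(p,M))-uv).ravel() for im,M,uv in obs])
    r=least_squares(f,p0,loss="soft_l1");return r.x,np.round(r.fun.reshape(-1,2),1)
def wristim(ctrl):
    s=ctrl.get_state();im=ctrl.get_image("wrist")
    T=np.eye(4);T[:3,:3]=Rot.from_rotvec(s["tool_rot"]).as_matrix();T[:3,3]=s["position"]
    im["cam_to_world"]=T@im["T_tool_cam"];return im
E
python3 - <<'E'
from h import *
t=pickle.load(open("top.pkl","rb"));s=pickle.load(open("side.pkl","rb"))
A=np.array
tray=fit([(t,A([[125,66,60],[125,-66,60],[-80,66,60],[-80,-66,60]])/1e3,A([[295.5,175.5],[341.5,182.5],[283.5,249.5],[331.5,255]]))],[.6,.1,0]);print("tray",*tray)
g=fit([(t,A([[77,0,185],[-95,63,60],[-95,-63,60]])/1e3,A([[443.5,207.5],[391,268],[433,281]]))],[.6,-.2,-.2]);print("gauge",*g)
m=fit([(t,A([[100,65,4],[100,-65,4],[-100,65,4],[-100,-65,4]])/1e3,A([[165,234],[207,215],[193,300],[236,279]]))],[.5,.35,.4]);print("mat",*m)
for n,z,uv in [("handle",.087,[[202,253],[218,277]]),("lip",.0025,[[180,246],[205,229]]),("backwall",.036,[[187.5,257.5],[211.5,241.5]])]: 
    print(n,np.round(backproj(t,uv,z),3).tolist())
print("balls",np.round(backproj(t,[[297,197.5],[308.5,199],[319.5,201],[331,203],[301.5,205.5],[313,207],[324,209],[306.5,213.5],[317.5,214.5],[329,217]],.03),3).tolist())
pickle.dump((tray[0],g[0],m[0]),open("poses.pkl","wb"))
sd=cv2.imread("pics/side0.png");tp=cv2.imread("pics/top0.png")
def draw(img,im,p,pts):
    for a in proj(im,tf(p,A(pts)/1e3)): cv2.circle(img,tuple(int(v*2) for v in a),2,(0,255,0),-1)
sd=cv2.resize(sd,None,fx=2,fy=2);tp=cv2.resize(tp,None,fx=2,fy=2)
for img,im in ((sd,s),(tp,t)):
    draw(img,im,tray[0],[[125,66,60],[125,-66,60],[-80,66,60],[-80,-66,60],[75,61,8],[75,-61,8]])
    draw(img,im,g[0],[[77,0,185],[77,79,120],[77,-79,120],[-95,63,70],[-95,-63,70],[-95,63,50],[-95,-63,50],[95,63,70],[95,-63,70]])
    draw(img,im,m[0],[[100,65,4],[100,-65,4],[-100,65,4],[-100,-65,4]])
cv2.imwrite("pics/ov.png",np.vstack([sd[290:840,360:760],]) )
o=np.hstack([sd[430:840,360:760],tp[270:600,540:940][:410].copy() if 0 else cv2.copyMakeBorder(tp[310:600,540:940],0,120,0,0,cv2.BORDER_CONSTANT)]);cv2.imwrite("pics/ov.png",o)
E
```

```text
tray [ 0.56935993  0.01624574 -0.15341349] [[-1.1 -0.3]
 [ 0.5 -0.1]
 [-0.2 -0.5]
 [ 0.6  1.4]]
gauge [ 0.52054817 -0.2764588  -0.3086146 ] [[ 0.1 -1.1]
 [-2.2 -0. ]
 [ 1.4  1.3]]
mat [0.48471003 0.32316256 0.43687752] [[-0.6 -0. ]
 [ 0.2 -0.5]
 [-0.1  0. ]
 [ 0.5  0.5]]
handle [[0.488, 0.306, 0.087], [0.426, 0.263, 0.087]]
lip [[0.514, 0.38, 0.002], [0.562, 0.312, 0.002]]
backwall [[0.48, 0.352, 0.036], [0.523, 0.289, 0.036]]
balls [[0.646, 0.054, 0.03], [0.642, 0.022, 0.03], [0.636, -0.008, 0.03], [0.631, -0.04, 0.03], [0.624, 0.042, 0.03], [0.619, 0.01, 0.03], [0.614, -0.02, 0.03], [0.601, 0.028, 0.03], [0.598, -0.002, 0.03], [0.591, -0.034, 0.03]]
```

View pics/ov.png

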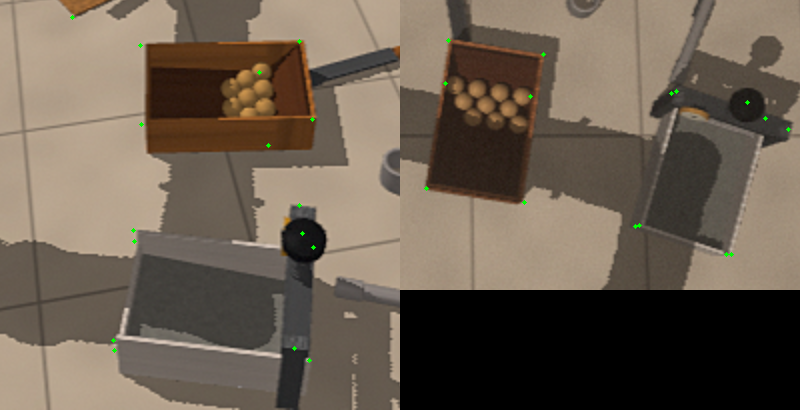

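The overlay shows the tray fits well but the gauge is a few pixels off. I'll refit both using the side-view corners and write a move planner.

```bash
cat >> h.py <<'E'
def psi_now(s):
    R=Rot.from_rotvec(s["tool_rot"]).as_matrix();return np.arctan2(R[1,0],R[0,0])
def plan(s,xyz,psi):
    """turn units, then shift units in the tool axes after the turn"""
    d=np.asarray(xyz)-s["position"];dp=(psi-psi_now(s)+np.pi)%(2*np.pi)-np.pi
    c,n=np.cos(psi),np.sin(psi)
    return dict(turn=round(-np.degrees(dp)/8,2),tx=round((c*d[0]+n*d[1])/.06,2),ty=round((n*d[0]-c*d[1])/.06,2),tz=round(-d[2]/.06,2))
def gripTCP(p,x,y,z):  # TCP for a grasp point given in the frame with pose p (mm)
    q=tf(p,[[x/1e3,y/1e3,z/1e3]])[0];q[2]-=.005;return q
def show(s):
    R=Rot.from_rotvec(s["tool_rot"]).as_matrix()
    print("t",round(float(s["time"]),1),"tcp",np.round(s["position"],4),"psi",round(np.degrees(psi_now(s)),1),"tilt",np.round(R[:2,2],3),"F",np.round(s["ft_force"],1),"w",round(float(s["grip_width"]),3),"gf",round(float(s["grip_force"]),1))
E
python3 - <<'E'
from h import *
from bench import ctrl
t=pickle.load(open("top.pkl","rb"));s=pickle.load(open("side.pkl","rb"));A=np.array
o=lambda uv:(A(uv)+[360,430])/2
q=lambda uv:(A(uv)+[540-400,310])/2
tc=A([[125,66,60],[125,-66,60],[-80,66,60],[-80,-66,60]])/1e3
tray=fit([(t,tc,A([[295.5,175.5],[341.5,182.5],[283.5,249.5],[331.5,255]])),(s,tc,o([[300,41],[314,118],[146,44],[147,122]]))],[.57,.016,-.15]);print("tray",*tray)
gm=A([[77,0,175],[-95,63,70],[-95,-63,70],[90,79,120],[90,-79,120]])/1e3
g=fit([(t,gm[:3],q([[747,102],[641,224],[727,250]])),(s,gm[:3],o([[302,240],[137,231],[120,338]]))],[.52,-.27,-.3]);print("gauge",*g)
pickle.dump((tray[0],g[0],pickle.load(open("poses.pkl","rb"))[2]),open("poses.pkl","wb"))
b=backproj(t,[[297,197.5],[308.5,199],[319.5,201],[331,203],[301.5,205.5],[313,207],[324,209],[306.5,213.5],[317.5,214.5],[329,217]],.025)
p=tray[0];c,n=np.cos(p[2]),np.sin(p[2]);d=b[:,:2]-p[:2];print("balls in tray mm",np.round(np.c_[c*d[:,0]+n*d[:,1],-n*d[:,0]+c*d[:,1]]*1e3).tolist())
w=ctrl.get_image("wrist");print(np.round(w["T_tool_cam"],3).tolist(),np.round(w["K"],1).tolist())
st=ctrl.get_state();show(st)
print(plan(st,[.452,.286,.18],np.radians(214.8)))
E
```

```text
tray [ 0.57138899  0.01718924 -0.15491762] [[-1.4 -1.1]
 [ 0.2 -0.8]
 [-0.6 -1.3]
 [ 0.2  0.7]
 [ 0.5 -0.2]
 [ 0.2  0.4]
 [-1.8  0.4]
 [-2.2  0.9]]
gauge [ 0.52373234 -0.27691263 -0.31393347] [[-1.  -0.1]
 [-0.8 -0.6]
 [ 2.   1.1]
 [ 1.5  0.1]
 [ 0.2 -0.6]
 [-1.8  0.8]]
balls in tray mm [[69.0, 48.0], [70.0, 16.0], [69.0, -15.0], [68.0, -48.0], [49.0, 32.0], [49.0, 0.0], [49.0, -31.0], [29.0, 15.0], [30.0, -15.0], [28.0, -48.0]]
[[-0.0, -0.957, -0.291, 0.079], [1.0, -0.0, -0.0, -0.0], [0.0, -0.291, 0.957, -0.148], [0.0, 0.0, 0.0, 1.0]] [[339.4, 0.0, 277.9], [0.0, 339.4, 214.4], [0.0, 0.0, 1.0]]
t 0.1 tcp [0.2618 0.5945 0.2357] psi 156.2 tilt [-0.001 -0.001] F [-0.1  0.5  0.5] w 0.994 gf 0.0
{'turn': np.float64(-7.32), 'tx': np.float64(0.33), 'ty': np.float64(-6.03), 'tz': np.float64(0.93)}
```

Emit:
send_rows:
  steps:
    - {"turn":1,"grip":1}
    - {"turn":1}
    - {"turn":1}
    - {"turn":1}
    - {"turn":1}
    - {"turn":1}
    - {"turn":1}
    - {"turn":1}
  newtons: 30

```text
validation failed for argument at $.st...
```

Emit:
send_rows:
  steps:
    - {"turn":1}
    - {"turn":1}
    - {"turn":1}
    - {"turn":1}
    - {"turn":1}
    - {"turn":1}
    - {"turn":1}
    - {"turn":0.2}

```text
validation failed for argument at $.st...
```

Run:
```python
from h import *
from bench import ctrl
st=ctrl.get_state();show(st);print(plan(st,[.452,.286,.18],np.radians(34.8)),np.round(st["joint_positions"],2))
```

```text
t 0.1 tcp [0.2618 0.5945 0.2357] psi 156.2 tilt [-0.001 -0.001] F [-0.1  0.5  0.5] w 0.994 gf 0.0
{'turn': np.float64(15.18), 'tx': np.float64(-0.33), 'ty': np.float64(6.03), 'tz': np.float64(0.93)} [-1.14  0.32 -0.07  1.45  0.02  1.37 -0.06]
```

Emit:
send_rows:
  steps:
    - {"tx":0,"ty":0,"tz":0,"turn":1,"grip":1}
    - {"tx":0,"ty":0,"tz":0,"turn":1,"grip":1}
    - {"tx":0,"ty":0,"tz":0,"turn":1,"grip":1}
    - {"tx":0,"ty":0,"tz":0,"turn":1,"grip":1}
    - {"tx":0,"ty":0,"tz":0,"turn":1,"grip":1}
    - {"tx":0,"ty":0,"tz":0,"turn":1,"grip":1}
    - {"tx":0,"ty":0,"tz":0,"turn":1,"grip":1}
    - {"tx":0,"ty":0,"tz":0,"turn":1,"grip":1}
  newtons: 30

```text
time: 1.15
position: [0.2619, 0.5947, 0.2361]
tool_rot: [2.183, 2.259, -0.001]
ft_force: [0.4, 0.2, -1.0]
grip_width: 1.001
grip_force: 0.0
```

Emit:
send_rows:
  steps:
    - {"tx":0,"ty":0,"tz":0,"turn":1,"grip":1}
    - {"tx":0,"ty":0,"tz":0,"turn":1,"grip":1}
    - {"tx":0,"ty":0,"tz":0,"turn":1,"grip":1}
    - {"tx":0,"ty":0,"tz":0,"turn":1,"grip":1}
    - {"tx":0,"ty":0,"tz":0,"turn":1,"grip":1}
    - {"tx":0,"ty":0,"tz":0,"turn":1,"grip":1}
    - {"tx":0,"ty":0,"tz":0,"turn":1,"grip":1}
    - {"tx":0,"ty":0,"tz":0,"turn":0.2,"grip":1}

```text
time: 2.15
position: [0.2618, 0.5947, 0.2362]
tool_rot: [2.999, 0.935, -0.0]
ft_force: [0.6, -0.0, -0.0]
grip_width: 0.998
grip_force: 0.0
```

Emit:
send_rows:
  steps:
    - {"tx":0,"ty":0.5,"tz":0,"turn":0,"grip":1}
    - {"tx":0,"ty":0.8,"tz":0,"turn":0,"grip":1}
    - {"tx":0,"ty":0.8,"tz":0,"turn":0,"grip":1}
    - {"tx":0,"ty":0.8,"tz":0,"turn":0,"grip":1}
    - {"tx":0,"ty":0.8,"tz":0,"turn":0,"grip":1}
    - {"tx":0,"ty":0.8,"tz":0,"turn":0,"grip":1}
    - {"tx":0,"ty":0.8,"tz":0.2,"turn":0,"grip":1}
    - {"tx":0,"ty":0.5,"tz":0.4,"turn":0,"grip":1}
    - {"tx":-0.2,"ty":0.2,"tz":0.3,"turn":0,"grip":1}
    - {"tx":-0.1,"ty":0,"tz":0,"turn":0,"grip":1}

```text
time: 3.4
position: [0.4511, 0.2865, 0.1812]
tool_rot: [2.998, 0.933, -0.004]
ft_force: [-0.1, 0.7, 0.2]
grip_width: 1.0
grip_force: 0.0
```

Run:
```python
from h import *
from bench import ctrl
im=wristim(ctrl);pickle.dump(im,open("w1.pkl","wb"));cv2.imwrite("pics/w1.png",im["pixels"][:,:,::-1])
st=ctrl.get_state();show(st);print(plan(st,[.452,.286,.077],np.radians(34.8)),np.round(st["joint_positions"],2))
```

```text
t 3.5 tcp [0.4507 0.2878 0.1824] psi 34.7 tilt [-0.002 -0.   ] F [ 0.3  0.3 -0.3] w 1.002 gf 0.0
{'turn': np.float64(-0.02), 'tx': np.float64(0.0), 'ty': np.float64(0.04), 'tz': np.float64(1.76)} [-1.01  0.11  0.42  1.82 -0.05  1.22 -1.54]
```

View pics/w1.png

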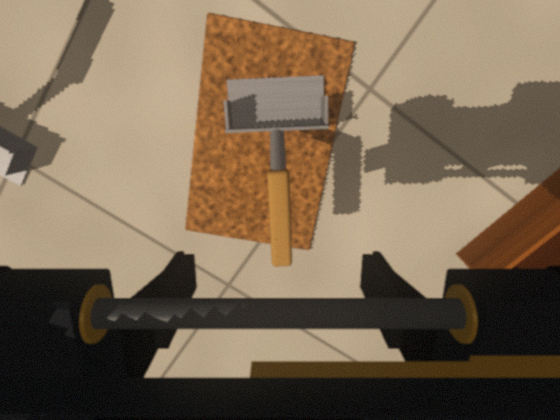

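The wrist view shows the fingers straddling the handle line, with the handle from (278,171) to (282,265) and the back wall top at about (226,130)–(327,128). I'll back-project these.

Run:
```python
from h import *
from bench import ctrl
im=pickle.load(open("w1.pkl","rb"))
h=backproj(im,[[278,171],[282,265]],.091);b=backproj(im,[[226,131],[328,129]],.04);l=backproj(im,[[228,80],[323,76]],.0065)
print(h,b,l,sep="\n");d=h[0]-h[1];print("yaw",np.degrees(np.arctan2(d[1],d[0])),"len",np.hypot(*d[:2]))
for q in (b,l):
    v=q[0]-q[1];print(np.degrees(np.arctan2(-v[0],v[1])),np.hypot(*v[:2]))
m=pickle.load(open("poses.pkl","rb"))[2];print(m,np.round(proj(im,tf(m,np.array([[100,65,4],[100,-65,4],[-100,65,4],[-100,-65,4]])/1e3))))
e=h[1];u=d/np.hypot(*d[:2]);g=e+u*.040;print("grip pt",g,"from front",h[0]-u*.035)
st=ctrl.get_state();print(plan(st,[g[0],g[1],.077],np.arctan2(d[1],d[0])))
```

```text
[[0.4840697  0.30814354 0.091     ]
 [0.42583434 0.26427972 0.091     ]]
[[0.47986633 0.35754014 0.04      ]
 [0.52912375 0.28887352 0.04      ]]
[[0.51382261 0.38240352 0.0065    ]
 [0.56427151 0.31499697 0.0065    ]]
yaw 36.98765138327643 len 0.07290673832425296
35.653447259259394 0.08450680026629312
36.81218128918007 0.08419462295779923
[0.48471003 0.32316256 0.43687752] [[208.  15.]
 [357.  43.]
 [187. 233.]
 [312. 253.]]
grip pt [0.45778494 0.28834543 0.091     ] from front [0.45611292 0.28708604 0.091     ]
{'turn': np.float64(-0.29), 'tx': np.float64(0.1), 'ty': np.float64(0.06), 'tz': np.float64(1.76)}
```

Emit:
send_rows:
  steps:
    - {"tx":0.1,"ty":0.05,"tz":0.4,"turn":-0.23,"grip":1}
    - {"tx":0,"ty":0,"tz":0.5,"turn":0,"grip":1}
    - {"tx":0,"ty":0,"tz":0.5,"turn":0,"grip":1}
    - {"tx":0,"ty":0,"tz":0.36,"turn":0,"grip":1}
    - {"tx":0,"ty":0,"tz":0,"turn":0,"grip":0.4}
    - {"tx":0,"ty":0,"tz":0,"turn":0,"grip":0}
    - {"tx":0,"ty":0,"tz":0,"turn":0,"grip":0}
    - {"tx":0,"ty":0,"tz":0,"turn":0,"grip":0}
    - {"tx":0,"ty":0,"tz":0,"turn":0,"grip":0}
  newtons: 35

```text
time: 4.58
position: [0.4587, 0.2896, 0.0774]
tool_rot: [-2.983, -0.983, -0.001]
ft_force: [0.9, -0.1, 0.0]
grip_width: 0.516
grip_force: 0.0
```

Emit:
send_rows:
  steps:
    - {"tx":0,"ty":0,"tz":-0.3,"turn":0,"grip":0}
    - {"tx":0,"ty":0,"tz":-0.6,"turn":0,"grip":0}
    - {"tx":0,"ty":0,"tz":-0.8,"turn":0,"grip":0}
    - {"tx":0,"ty":0,"tz":-0.6,"turn":0,"grip":0}
    - {"tx":0,"ty":0,"tz":0,"turn":0,"grip":0}

```text
time: 5.2
position: [0.4605, 0.2905, 0.2198]
tool_rot: [-2.981, -0.982, -0.012]
ft_force: [-0.3, -0.0, -0.8]
grip_width: 0.022
grip_force: 0.0
```

Run:
```python
from h import *
from bench import ctrl
st=ctrl.get_state();show(st)
tr,g,m=pickle.load(open("poses.pkl","rb"))
print("tray",plan(st,gripTCP(tr,-97,15,185),tr[2]))
```

```text
t 5.2 tcp [0.4605 0.2905 0.2198] psi 36.5 tilt [0.006 0.005] F [-0.3 -0.  -0.8] w 0.022 gf 0.0
tray {'turn': np.float64(5.67), 'tx': np.float64(0.91), 'ty': np.float64(3.97), 'tz': np.float64(0.66)}
```

The fingers close slowly and I lifted before they had closed, so the grasp missed. I'll reopen and look again.

Emit:
send_rows:
  steps:
    - {"tx":0,"ty":0,"tz":0,"turn":0,"grip":1}
    - {"tx":0,"ty":0,"tz":0,"turn":0,"grip":1}
    - {"tx":0,"ty":0,"tz":0,"turn":0,"grip":1}
    - {"tx":0,"ty":0,"tz":0.3,"turn":0,"grip":1}
    - {"tx":0,"ty":0,"tz":0.3,"turn":0,"grip":1}
    - {"tx":0,"ty":0,"tz":0,"turn":0,"grip":1}
    - {"tx":0,"ty":0,"tz":0,"turn":0,"grip":1}
    - {"tx":0,"ty":0,"tz":0,"turn":0,"grip":1}

```text
time: 6.2
position: [0.4588, 0.2896, 0.1795]
tool_rot: [-2.983, -0.983, -0.002]
ft_force: [0.3, 0.1, -0.3]
grip_width: 0.848
grip_force: 0.0
```

Run:
```python
from h import *
from bench import ctrl
im=wristim(ctrl);pickle.dump(im,open("w2.pkl","wb"));cv2.imwrite("pics/w2.png",im["pixels"][:300,100:460,::-1])
show(ctrl.get_state())
```

```text
t 6.2 tcp [0.4588 0.2896 0.1796] psi 36.5 tilt [0.001 0.001] F [0. 0. 0.] w 0.894 gf 0.0
```

View pics/w2.png

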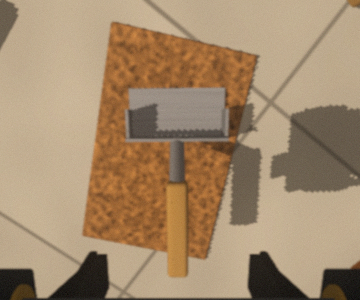

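The scoop hasn't moved. The handle runs straight from (276,184) to (278,276), centred on the jaw line, so I can descend straight down and wait for a full close.

Emit:
send_rows:
  steps:
    - {"tx":0,"ty":0,"tz":0.5,"turn":0,"grip":0.7}
    - {"tx":0,"ty":0,"tz":0.5,"turn":0,"grip":0.6}
    - {"tx":0,"ty":0,"tz":0.5,"turn":0,"grip":0.5}
    - {"tx":-0.03,"ty":0,"tz":0.2,"turn":0,"grip":0.4}
    - {"tx":0,"ty":0,"tz":0,"turn":0,"grip":0}
    - {"tx":0,"ty":0,"tz":0,"turn":0,"grip":0}
    - {"tx":0,"ty":0,"tz":0,"turn":0,"grip":0}
    - {"tx":0,"ty":0,"tz":0,"turn":0,"grip":0}
    - {"tx":0,"ty":0,"tz":0,"turn":0,"grip":0}
    - {"tx":0,"ty":0,"tz":0,"turn":0,"grip":0}
    - {"tx":0,"ty":0,"tz":0,"turn":0,"grip":0}
    - {"tx":0,"ty":0,"tz":0,"turn":0,"grip":0}
  newtons: 35

```text
time: 7.75
position: [0.4571, 0.2884, 0.0774]
tool_rot: [-2.983, -0.983, -0.0]
ft_force: [-1.7, -1.2, 5.4]
grip_width: 0.179
grip_force: 35.0
```

Emit:
send_rows:
  steps:
    - {"tx":0,"ty":0,"tz":-0.3,"turn":0,"grip":0}
    - {"tx":0,"ty":0,"tz":-0.6,"turn":0,"grip":0}
    - {"tx":0,"ty":0,"tz":-0.8,"turn":0,"grip":0}
    - {"tx":0,"ty":0,"tz":-0.5,"turn":0.5,"grip":0}
    - {"tx":0,"ty":0,"tz":0,"turn":1,"grip":0}
    - {"tx":0,"ty":0,"tz":0,"turn":1,"grip":0}
    - {"tx":0,"ty":0,"tz":0,"turn":1,"grip":0}
    - {"tx":0,"ty":0,"tz":0,"turn":1,"grip":0}
    - {"tx":0,"ty":0,"tz":0,"turn":0.7,"grip":0}
    - {"tx":0,"ty":0,"tz":0,"turn":0.5,"grip":0}

```text
time: 9.0
position: [0.4568, 0.2881, 0.2094]
tool_rot: [3.131, -0.254, -0.0]
ft_force: [-0.7, -0.4, -1.4]
grip_width: 0.18
grip_force: 35.0
```

Run:
```python
from h import *
from bench import ctrl
st=ctrl.get_state();show(st)
tr,g,m=pickle.load(open("poses.pkl","rb"))
print("tray",plan(st,gripTCP(tr,-97,15,150),tr[2]))
```

```text
t 9.0 tcp [0.4568 0.2881 0.2094] psi -9.3 tilt [-0. -0.] F [-0.7 -0.4 -1.4] w 0.18 gf 35.0
tray {'turn': np.float64(-0.05), 'tx': np.float64(0.97), 'ty': np.float64(3.92), 'tz': np.float64(1.07)}
```

Emit:
send_rows:
  steps:
    - {"tx":0.2,"ty":0.3,"tz":0,"turn":-0.05,"grip":0}
    - {"tx":0.2,"ty":0.7,"tz":0,"turn":0,"grip":0}
    - {"tx":0.2,"ty":0.8,"tz":0,"turn":0,"grip":0}
    - {"tx":0.2,"ty":0.8,"tz":0,"turn":0,"grip":0}
    - {"tx":0.17,"ty":0.7,"tz":0.2,"turn":0,"grip":0}
    - {"tx":0,"ty":0.4,"tz":0.2,"turn":0,"grip":0}
    - {"tx":0,"ty":0.2,"tz":0,"turn":0,"grip":0}
    - {"tx":0,"ty":0,"tz":0,"turn":0,"grip":0}

```text
time: 10.0
position: [0.4791, 0.0481, 0.1857]
tool_rot: [-3.131, 0.24, -0.001]
ft_force: [-0.1, 1.3, -2.0]
grip_width: 0.178
grip_force: 35.0
```

Run:
```python
from h import *
from bench import ctrl
im=wristim(ctrl);pickle.dump(im,open("w3.pkl","wb"));p=im["pixels"][:,:,::-1].copy()
tr,g,m=pickle.load(open("poses.pkl","rb"))
for a in proj(im,tf(tr,np.array([[125,66,60],[125,-66,60],[-80,66,60],[-80,-66,60],[75,61,8],[75,-61,8]])/1e3)): 
    if abs(a).max()<2000: cv2.circle(p,tuple(int(v) for v in a),3,(0,255,0),-1)
cv2.imwrite("pics/w3.png",p)
st=ctrl.get_state();show(st)
print("tray",plan(st,gripTCP(tr,-97,15,104),tr[2]))
```

```text
t 10.1 tcp [0.4793 0.0491 0.1857] psi -8.7 tilt [0.001 0.001] F [ 0.1  0.  -0.6] w 0.181 gf 35.0
tray {'turn': np.float64(0.02), 'tx': np.float64(-0.02), 'ty': np.float64(0.04), 'tz': np.float64(1.45)}
```

View pics/w3.png

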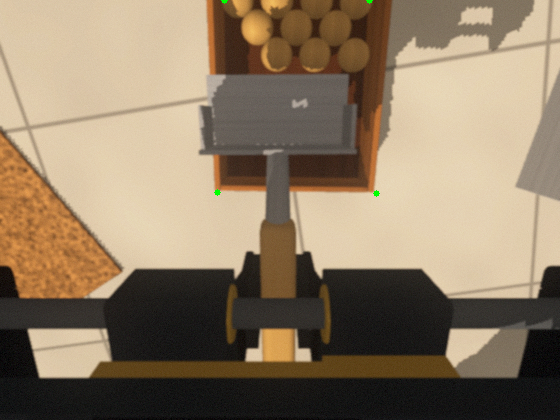

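The wrist view shows the scoop held level and the tray's near corners at (217,190) and (376,190), right where the fit puts them. Three ball rows lie beyond the lip. Next I'll descend onto the floor.

Emit:
send_rows:
  steps:
    - {"tx":0,"ty":0,"tz":0.3,"turn":0,"grip":0}
    - {"tx":0,"ty":0.04,"tz":0.5,"turn":0,"grip":0}
    - {"tx":0,"ty":0,"tz":0.4,"turn":0,"grip":0}
    - {"tx":0,"ty":0,"tz":0.25,"turn":0,"grip":0}
    - {"tx":0,"ty":0,"tz":0.07,"turn":0,"grip":0}
    - {"tx":0,"ty":0,"tz":0.05,"turn":0,"grip":0}
    - {"tx":0,"ty":0,"tz":0,"turn":0,"grip":0}

```text
time: 10.92
position: [0.4796, 0.0462, 0.0918]
tool_rot: [-3.131, 0.239, -0.004]
ft_force: [-0.6, -0.2, -0.4]
grip_width: 0.178
grip_force: 35.0
```

Emit:
send_rows:
  steps:
    - {"tx":0,"ty":0,"tz":0.03,"turn":0,"grip":0}
    - {"tx":0,"ty":0,"tz":0.02,"turn":0,"grip":0}
    - {"tx":0,"ty":0,"tz":0,"turn":0,"grip":0}

```text
time: 11.3
position: [0.4793, 0.0465, 0.0894]
tool_rot: [-3.131, 0.238, -0.002]
ft_force: [-3.5, -0.0, 8.9]
grip_width: 0.185
grip_force: 35.0
```

Emit:
send_rows:
  steps:
    - {"tx":0,"ty":0,"tz":0,"turn":0,"grip":0}
    - {"tx":0,"ty":0,"tz":0,"turn":0,"grip":0}
    - {"tx":0,"ty":0,"tz":0,"turn":0,"grip":0}
    - {"tx":0,"ty":0,"tz":0,"turn":0,"grip":0}
  newtons: 5

```text
time: 11.8
position: [0.4785, 0.0459, 0.0878]
tool_rot: [-3.132, 0.239, -0.0]
ft_force: [-1.3, 1.1, 2.5]
grip_width: 0.182
grip_force: 5.0
```

```bash
cat >> h.py <<'E'
def scoop_view(im,s,psi_deg,thetas=(-30,-20,-10,-5,0,5,10),gx=-60):
    """overlay of lip/back-wall edges for pitches (deg, lip up positive)"""
    c,n=np.cos(np.radians(psi_deg)),np.sin(np.radians(psi_deg));g=s["position"]+[0,0,.005]
    out={}
    for th in thetas:
        a=np.radians(th);pts=[]
        for x,y,z in [(44,43,2.5),(44,-43,2.5),(0,43,36),(0,-43,36)]:
            dx,dz=(x-gx)/1e3,(z-78)/1e3
            X,Z=dx*np.cos(a)-dz*np.sin(a),dx*np.sin(a)+dz*np.cos(a);y/=1e3
            pts.append(g+[c*X-n*y,n*X+c*y,Z])
        out[th]=np.round(proj(im,np.array(pts)))
    return out
E
python3 - <<'E'
from h import *
from bench import ctrl
st=ctrl.get_state();im=wristim(ctrl);cv2.imwrite("pics/w4.png",im["pixels"][:,:,::-1])
show(st)
for k,v in scoop_view(im,st,np.degrees(psi_now(st)),(-10,-5,0)).items(): print(k,v.tolist())
E
```

```text
t 11.8 tcp [0.4785 0.0459 0.0878] psi -8.7 tilt [0. 0.] F [-1.3  1.1  2.5] w 0.182 gf 5.0
-10 [[212.0, 97.0], [343.0, 97.0], [202.0, 164.0], [352.0, 164.0]]
-5 [[209.0, 84.0], [346.0, 84.0], [200.0, 157.0], [354.0, 157.0]]
0 [[205.0, 70.0], [349.0, 70.0], [197.0, 151.0], [357.0, 151.0]]
```

View pics/w4.png

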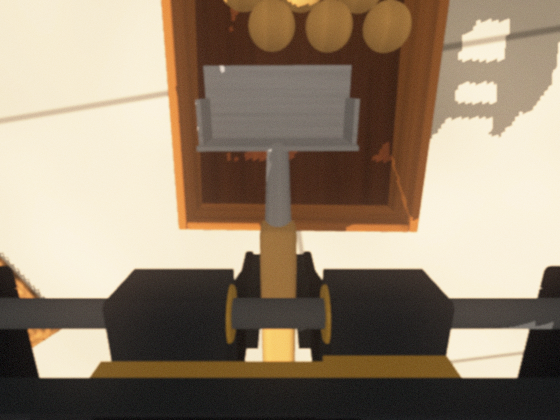

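The lip at row 66 and the back wall at row 150 say the scoop is still level, held up by the rear edge contact. I'll raise it slightly at minimum grip to test whether gravity pitches it.

Emit:
send_rows:
  steps:
    - {"tx":0,"ty":0,"tz":-0.04,"turn":0,"grip":0}
    - {"tx":0,"ty":0,"tz":-0.04,"turn":0,"grip":0}
    - {"tx":0,"ty":0,"tz":0,"turn":0,"grip":0}
    - {"tx":0,"ty":0,"tz":0,"turn":0,"grip":0}
  newtons: 3

```text
time: 12.35
position: [0.4784, 0.0454, 0.0926]
tool_rot: [3.132, -0.239, -0.0]
ft_force: [-0.8, -0.3, 1.8]
grip_width: 0.185
grip_force: 3.0
```

```bash
cat >> h.py <<'E'
def lip_rows(im):
    """strong horizontal edges in the column band of the scoop floor"""
    g=cv2.cvtColor(im["pixels"],cv2.COLOR_RGB2GRAY).astype(float)
    b=np.r_[215:262,294:340];p=cv2.GaussianBlur(g[:,b].mean(1)[:,None],(1,5),0)[:,0];d=np.gradient(p)
    i=[k for k in range(10,240) if abs(d[k])>3 and abs(d[k])==abs(d[max(0,k-4):k+5]).max()]
    return [(k,round(d[k],1)) for k in i]
E
python3 - <<'E'
from h import *
from bench import ctrl
st=ctrl.get_state();im=wristim(ctrl);cv2.imwrite("pics/w5.png",im["pixels"][:,:,::-1])
show(st);print(lip_rows(im))
im=dict(im,pixels=cv2.imread("pics/w4.png")[:,:,::-1].copy());print(lip_rows(im))
E
```

```text
t 12.3 tcp [0.4784 0.0454 0.0926] psi -8.7 tilt [-0. -0.] F [-0.8 -0.3  1.8] w 0.185 gf 3.0
[(75, np.float64(21.6)), (145, np.float64(-4.9)), (155, np.float64(-15.3)), (202, np.float64(7.8)), (220, np.float64(10.7)), (227, np.float64(25.9))]
[(11, np.float64(-3.1)), (65, np.float64(20.0)), (137, np.float64(-3.5)), (151, np.float64(-15.1)), (204, np.float64(7.6)), (223, np.float64(10.1)), (230, np.float64(25.5))]
```

At 3 N it pivots under gravity: the lip row moved from 65 to 75, about −2°. I'll raise a bit more so it lies flush at −5°, then firm up the grip.

Emit:
send_rows:
  steps:
    - {"tx":0,"ty":0,"tz":-0.04,"turn":0,"grip":0}
    - {"tx":0,"ty":0,"tz":-0.04,"turn":0,"grip":0}
    - {"tx":0,"ty":0,"tz":0,"turn":0,"grip":0}
    - {"tx":0,"ty":0,"tz":0,"turn":0,"grip":0}
    - {"tx":0,"ty":0,"tz":0,"turn":0,"grip":0}
  newtons: 3

```text
time: 13.02
position: [0.4784, 0.0459, 0.0973]
tool_rot: [-3.132, 0.239, 0.0]
ft_force: [0.2, -1.1, 0.8]
grip_width: 0.185
grip_force: 3.0
```

```bash
cat >> h.py <<'E'
def pitch(im,s):
    """pitch from the lip row (nearest strong rising edge)"""
    r=lip_rows(im);th=np.arange(-60,31,1.);v=scoop_view(im,s,np.degrees(psi_now(s)),th)
    L=np.array([v[t][0,1] for t in th]);B=np.array([v[t][2,1] for t in th])
    return [(k,d,"lip",int(np.interp(-k,-L,th)) if 0 else round(float(np.interp(k,L[::-1],th[::-1])),1),"back",round(float(np.interp(k,B[::-1],th[::-1])),1)) for k,d in r]
E
python3 - <<'E'
from h import *
from bench import ctrl
st=ctrl.get_state();im=wristim(ctrl)
show(st)
for r in pitch(im,st):print(*r)
tr,g,m=pickle.load(open("poses.pkl","rb"));print(plan(st,gripTCP(tr,-32,15,0),tr[2]))
E
```

```text
t 13.0 tcp [0.4784 0.0459 0.0973] psi -8.7 tilt [-0.  0.] F [ 0.2 -1.1  0.8] w 0.185 gf 3.0
15 -3.2 lip 20.0 back 30.0
86 22.7 lip -5.7 back 30.0
108 -3.4 lip -14.0 back 30.0
160 -20.9 lip -33.7 back -7.0
200 7.6 lip -49.3 back -34.0
217 10.7 lip -56.0 back -44.5
224 25.5 lip -58.7 back -48.5
{'turn': np.float64(0.02), 'tx': np.float64(1.07), 'ty': np.float64(-0.02), 'tz': np.float64(1.71)}
```

Pitch is now −5.7°, flush with the floor. Next I'll push forward under the balls along the slope.

Emit:
send_rows:
  steps:
    - {"tx":0,"ty":0,"tz":0.02,"turn":0,"grip":0}
    - {"tx":0,"ty":0,"tz":0,"turn":0,"grip":0}
    - {"tx":0.1,"ty":0,"tz":0.009,"turn":0,"grip":0}
    - {"tx":0.1,"ty":0,"tz":0.009,"turn":0,"grip":0}
    - {"tx":0.1,"ty":0,"tz":0.009,"turn":0,"grip":0}
    - {"tx":0.1,"ty":0,"tz":0.009,"turn":0,"grip":0}
    - {"tx":0.1,"ty":0,"tz":0.009,"turn":0,"grip":0}
    - {"tx":0.1,"ty":0,"tz":0.009,"turn":0,"grip":0}
    - {"tx":0.1,"ty":0,"tz":0.009,"turn":0,"grip":0}
    - {"tx":0.1,"ty":0,"tz":0.009,"turn":0,"grip":0}
  newtons: 20

```text
time: 14.32
position: [0.5259, 0.0389, 0.0927]
tool_rot: [-3.131, 0.239, 0.002]
ft_force: [-4.7, 0.6, 9.7]
grip_width: 0.183
grip_force: 20.0
```

Run:
```python
from h import *
from bench import ctrl
st=ctrl.get_state();im=wristim(ctrl);cv2.imwrite("pics/w6.png",im["pixels"][:260,:,::-1])
show(st)
tr,g,m=pickle.load(open("poses.pkl","rb"));print(plan(st,gripTCP(tr,-32,15,0),tr[2]))
for k,v in scoop_view(im,st,np.degrees(psi_now(st)),(-10,-5,0)).items(): print(k,v.tolist())
```

```text
t 14.3 tcp [0.5259 0.0389 0.0927] psi -8.7 tilt [-0.001  0.001] F [-4.7  0.6  9.7] w 0.183 gf 20.0
{'turn': np.float64(0.02), 'tx': np.float64(0.27), 'ty': np.float64(-0.01), 'tz': np.float64(1.63)}
-10 [[212.0, 97.0], [343.0, 97.0], [202.0, 164.0], [352.0, 164.0]]
-5 [[209.0, 84.0], [346.0, 84.0], [200.0, 157.0], [354.0, 157.0]]
0 [[205.0, 70.0], [349.0, 70.0], [197.0, 151.0], [357.0, 151.0]]
```

View pics/w6.png

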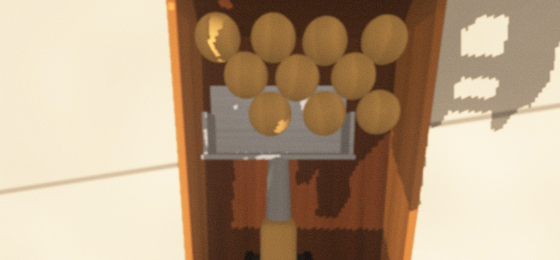

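Two balls are already in the pan at (268,114) and (323,114), and the second row is at the lip. I'll keep pushing slowly.

Emit:
send_rows:
  steps:
    - {"tx":0.06,"ty":0,"tz":0.005,"turn":0,"grip":0}
    - {"tx":0.06,"ty":0,"tz":0.005,"turn":0,"grip":0}
    - {"tx":0.06,"ty":0,"tz":0.005,"turn":0,"grip":0}
    - {"tx":0.05,"ty":0,"tz":0.004,"turn":0,"grip":0}
    - {"tx":0.04,"ty":0,"tz":0.004,"turn":0,"grip":0}
    - {"tx":0,"ty":0,"tz":0,"turn":0,"grip":0}
  newtons: 20

```text
time: 15.12
position: [0.5415, 0.0365, 0.0914]
tool_rot: [-3.131, 0.239, 0.003]
ft_force: [-6.2, 0.7, 9.2]
grip_width: 0.178
grip_force: 20.0
```

Run:
```python
from h import *
from bench import ctrl
st=ctrl.get_state();im=wristim(ctrl);cv2.imwrite("pics/w7.png",im["pixels"][:260,:,::-1])
show(st)
tr,g,m=pickle.load(open("poses.pkl","rb"));print(plan(st,gripTCP(tr,-32,15,0),tr[2]))
```

```text
t 15.1 tcp [0.5415 0.0365 0.0914] psi -8.7 tilt [-0.002  0.001] F [-6.2  0.7  9.2] w 0.178 gf 20.0
{'turn': np.float64(0.02), 'tx': np.float64(0.01), 'ty': np.float64(-0.01), 'tz': np.float64(1.61)}
```

View pics/w7.png

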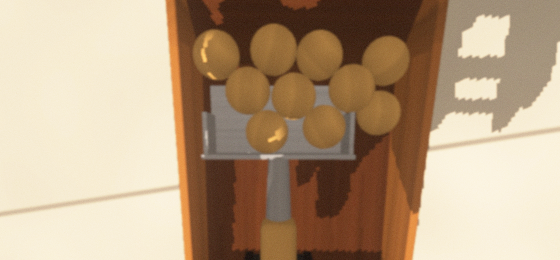

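The scoop now holds two balls against its back wall, at (267,131) and (323,126). Three second-row balls, at (247,91), (293,96) and (352,88), sit over the lip. I'll push 5 mm more, then pitch the lip up by moving the pivot back and down around the rear edge.

Emit:
send_rows:
  steps:
    - {"tx":0.05,"ty":0,"tz":0.004,"turn":0,"grip":0}
    - {"tx":0.04,"ty":0,"tz":0,"turn":0,"grip":0}
    - {"tx":-0.02,"ty":0,"tz":0.04,"turn":0,"grip":0}
    - {"tx":-0.04,"ty":0,"tz":0.045,"turn":0,"grip":0}
    - {"tx":-0.045,"ty":0,"tz":0.045,"turn":0,"grip":0}
    - {"tx":-0.045,"ty":0,"tz":0.04,"turn":0,"grip":0}
    - {"tx":-0.05,"ty":0,"tz":0.04,"turn":0,"grip":0}
    - {"tx":-0.05,"ty":0,"tz":0.04,"turn":0,"grip":0}
    - {"tx":-0.05,"ty":0,"tz":0.04,"turn":0,"grip":0}
    - {"tx":0,"ty":0,"tz":0,"turn":0,"grip":0}
  newtons: 16

```text
time: 16.42
position: [0.5295, 0.0379, 0.0726]
tool_rot: [3.132, -0.239, 0.001]
ft_force: [1.5, 0.0, 0.9]
grip_width: 0.182
grip_force: 16.0
```

```bash
cat >> h.py <<'E'
def balls(im,rmin,rmax):
    g=cv2.medianBlur(cv2.cvtColor(im["pixels"],cv2.COLOR_RGB2GRAY),5)
    c=cv2.HoughCircles(g,cv2.HOUGH_GRADIENT,1,30,param1=80,param2=16,minRadius=rmin,maxRadius=rmax)
    return [] if c is None else sorted(np.round(c[0]).astype(int).tolist(),key=lambda q:q[1])
E
python3 - <<'E'
from h import *
from bench import ctrl
st=ctrl.get_state();im=wristim(ctrl);cv2.imwrite("pics/w8.png",im["pixels"][:,:,::-1])
show(st)
for r in pitch(im,st):print(*r)
print(balls(im,16,30))
E
```

```text
t 16.4 tcp [0.5295 0.0379 0.0726] psi -8.7 tilt [ 0. -0.] F [1.5 0.  0.9] w 0.182 gf 16.0
45 10.6 lip 9.3 back 30.0
145 -16.2 lip -28.0 back 6.0
[[258, 18, 24], [400, 24, 28], [386, 74, 28]]
```

Emit:
send_rows:
  steps:
    - {"tx":0,"ty":0,"tz":0,"turn":0,"grip":0}
    - {"tx":0,"ty":0,"tz":0,"turn":0,"grip":0}
    - {"tx":-0.02,"ty":0,"tz":-0.08,"turn":0,"grip":0}
    - {"tx":-0.02,"ty":0,"tz":-0.15,"turn":0,"grip":0}
    - {"tx":0,"ty":0,"tz":-0.2,"turn":0,"grip":0}
    - {"tx":0,"ty":0,"tz":-0.2,"turn":0,"grip":0}
    - {"tx":0,"ty":0,"tz":-0.2,"turn":0,"grip":0}
    - {"tx":0,"ty":0,"tz":-0.2,"turn":0,"grip":0}
    - {"tx":0,"ty":0,"tz":-0.2,"turn":0,"grip":0}
    - {"tx":0,"ty":0,"tz":-0.2,"turn":0,"grip":0}
    - {"tx":0,"ty":0,"tz":-0.1,"turn":0,"grip":0}
    - {"tx":0,"ty":0,"tz":0,"turn":0,"grip":0}
  newtons: 40

```text
time: 17.98
position: [0.5274, 0.0384, 0.165]
tool_rot: [-3.132, 0.239, -0.001]
ft_force: [0.6, 0.2, -2.2]
grip_width: 0.18
grip_force: 40.0
```

Run:
```python
from h import *
from bench import ctrl
st=ctrl.get_state();im=wristim(ctrl);cv2.imwrite("pics/w9.png",im["pixels"][:300,:,::-1])
show(st)
for r in pitch(im,st):print(*r)
tr,g,m=pickle.load(open("poses.pkl","rb"));print(plan(st,gripTCP(g,-65,0,165),g[2]))
```

```text
t 18.0 tcp [0.5274 0.0384 0.165 ] psi -8.7 tilt [0.001 0.   ] F [ 0.6  0.2 -2.2] w 0.18 gf 40.0
34 3.8 lip 13.3 back 30.0
46 6.7 lip 9.0 back 30.0
145 -9.3 lip -28.0 back 6.0
203 -4.0 lip -50.5 back -36.0
234 6.1 lip -60.0 back -54.0
{'turn': np.float64(1.16), 'tx': np.float64(0.48), 'ty': np.float64(5.02), 'tz': np.float64(0.08)}
```

View pics/w9.png

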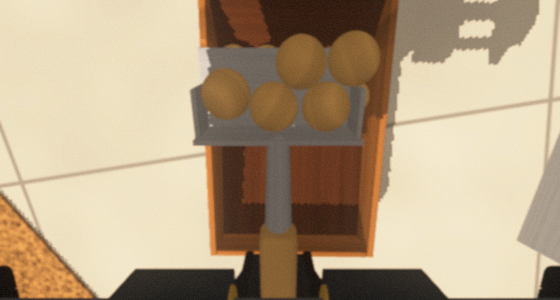

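Five balls ride in the tilted scoop: three at the back wall and two in front at (302,62) and (354,58). I'll carry them gently to the gauge.

Emit:
send_rows:
  steps:
    - {"tx":0,"ty":0,"tz":0,"turn":0.1,"grip":0}
    - {"tx":0,"ty":0,"tz":-0.02,"turn":0.2,"grip":0}
    - {"tx":0,"ty":0,"tz":-0.02,"turn":0.25,"grip":0}
    - {"tx":0.02,"ty":0.05,"tz":0,"turn":0.25,"grip":0}
    - {"tx":0.04,"ty":0.1,"tz":0,"turn":0.2,"grip":0}
    - {"tx":0.05,"ty":0.15,"tz":0,"turn":0.15,"grip":0}
    - {"tx":0.05,"ty":0.2,"tz":0,"turn":0,"grip":0}
    - {"tx":0.05,"ty":0.25,"tz":0,"turn":0,"grip":0}
    - {"tx":0.05,"ty":0.3,"tz":0,"turn":0,"grip":0}
    - {"tx":0.05,"ty":0.35,"tz":0,"turn":0,"grip":0}
    - {"tx":0.05,"ty":0.38,"tz":0,"turn":0,"grip":0}
    - {"tx":0.05,"ty":0.4,"tz":0,"turn":0,"grip":0}
  newtons: 40

```text
time: 19.52
position: [0.5105, -0.0954, 0.1671]
tool_rot: [-3.103, 0.49, -0.0]
ft_force: [-0.2, -1.1, -2.1]
grip_width: 0.182
grip_force: 40.0
```

Emit:
send_rows:
  steps:
    - {"tx":0.04,"ty":0.4,"tz":0,"turn":0,"grip":0}
    - {"tx":0.02,"ty":0.4,"tz":0,"turn":0,"grip":0}
    - {"tx":0,"ty":0.4,"tz":0,"turn":0,"grip":0}
    - {"tx":0,"ty":0.37,"tz":0,"turn":0,"grip":0}
    - {"tx":0,"ty":0.33,"tz":0,"turn":0,"grip":0}
    - {"tx":0,"ty":0.28,"tz":0,"turn":0,"grip":0}
    - {"tx":0,"ty":0.23,"tz":0,"turn":0,"grip":0}
    - {"tx":0,"ty":0.18,"tz":0,"turn":0,"grip":0}
    - {"tx":0,"ty":0.13,"tz":0,"turn":0,"grip":0}
    - {"tx":0,"ty":0.07,"tz":0,"turn":0,"grip":0}
    - {"tx":0,"ty":0.03,"tz":0,"turn":0,"grip":0}
    - {"tx":0,"ty":0,"tz":0,"turn":0,"grip":0}
  newtons: 40

```text
time: 21.02
position: [0.4625, -0.2555, 0.167]
tool_rot: [-3.103, 0.489, -0.0]
ft_force: [-0.6, 0.5, -2.1]
grip_width: 0.181
grip_force: 40.0
```

Run:
```python
from h import *
from bench import ctrl
st=ctrl.get_state();im=wristim(ctrl);cv2.imwrite("pics/w10.png",im["pixels"][:,:,::-1]);pickle.dump(im,open("w10.pkl","wb"))
show(st)
for r in pitch(im,st):print(*r)
tr,g,m=pickle.load(open("poses.pkl","rb"));print(plan(st,gripTCP(g,-65,0,150),g[2]))
# orange blobs
hsv=cv2.cvtColor(im["pixels"],cv2.COLOR_RGB2HSV);mk=cv2.inRange(hsv,(10,90,60),(25,255,255))[:200]
n,l,s,c=cv2.connectedComponentsWithStats(mk);print([(s[i,4],np.round(c[i]).tolist()) for i in range(1,n) if s[i,4]>100])
print(balls(im,18,32))
```

```text
t 21.0 tcp [ 0.4625 -0.2555  0.167 ] psi -17.9 tilt [0. 0.] F [-0.6  0.5 -2.1] w 0.181 gf 40.0
24 13.5 lip 17.0 back 30.0
36 5.7 lip 12.5 back 30.0
145 7.4 lip -28.0 back 6.0
223 -6.2 lip -58.0 back -48.0
239 8.0 lip -60.0 back -57.0
{'turn': np.float64(0.01), 'tx': np.float64(-0.0), 'ty': np.float64(0.02), 'tz': np.float64(0.37)}
[(np.int32(1301), [197.0, 21.0]), (np.int32(10505), [298.0, 84.0]), (np.int32(2499), [14.0, 160.0])]
[]
```

A ball-coloured blob of about 10500 px matches five balls still aboard, and the pose is right over the trough. I'll lower and loosen the grip so the lip drops.

Emit:
send_rows:
  steps:
    - {"tx":0,"ty":0,"tz":0.08,"turn":0,"grip":0}
    - {"tx":0,"ty":0.02,"tz":0.15,"turn":0,"grip":0}
    - {"tx":0,"ty":0,"tz":0.17,"turn":0,"grip":0}
    - {"tx":0,"ty":0,"tz":0.14,"turn":0,"grip":0}
    - {"tx":0,"ty":0,"tz":0.08,"turn":0,"grip":0}
    - {"tx":0,"ty":0,"tz":0,"turn":0,"grip":0}
  newtons: 40

```text
time: 21.82
position: [0.4618, -0.2568, 0.1294]
tool_rot: [3.103, -0.49, -0.001]
ft_force: [0.3, 0.1, -2.4]
grip_width: 0.177
grip_force: 40.0
```

Emit:
send_rows:
  steps:
    - {"tx":0,"ty":0,"tz":0,"turn":0,"grip":0}
    - {"tx":0,"ty":0,"tz":0,"turn":0,"grip":0}
    - {"tx":0,"ty":0,"tz":0,"turn":0,"grip":0}
    - {"tx":0,"ty":0,"tz":0,"turn":0,"grip":0}
  newtons: 5

```text
time: 22.32
position: [0.4622, -0.2571, 0.1302]
tool_rot: [-3.103, 0.49, -0.001]
ft_force: [-1.3, -0.2, 2.1]
grip_width: 0.182
grip_force: 5.0
```

```bash
cat > chk.py <<'E'
from h import *
from bench import ctrl
import sys
st=ctrl.get_state();im=wristim(ctrl);cv2.imwrite(f"pics/{sys.argv[1]}.png",im["pixels"][:,:,::-1]);pickle.dump(im,open("last.pkl","wb"))
show(st)
for r in pitch(im,st):print(*r)
hsv=cv2.cvtColor(im["pixels"],cv2.COLOR_RGB2HSV);mk=cv2.inRange(hsv,(10,90,60),(25,255,255))[:200]
n,l,s,c=cv2.connectedComponentsWithStats(mk);print([(int(s[i,4]),np.round(c[i]).tolist()) for i in range(1,n) if s[i,4]>100])
E
python3 chk.py w11
```

```text
t 22.3 tcp [ 0.4622 -0.2571  0.1302] psi -17.9 tilt [0.001 0.   ] F [-1.3 -0.2  2.1] w 0.182 gf 5.0
18 -7.1 lip 19.0 back 30.0
41 3.0 lip 10.7 back 30.0
116 -4.1 lip -17.0 back 30.0
139 3.5 lip -25.7 back 12.0
184 6.5 lip -43.0 back -24.0
239 -7.0 lip -60.0 back -57.0
[(5127, [273.0, 36.0])]
```

Pitch is now about −25°, and the balls have rolled to the far end. I'll lift and count the balls in the trough and tray numerically with the top camera.

Emit:
send_rows:
  steps:
    - {"tx":0,"ty":0,"tz":0,"turn":0,"grip":0}
    - {"tx":0,"ty":0,"tz":-0.2,"turn":0,"grip":0}
    - {"tx":0,"ty":0,"tz":-0.4,"turn":0,"grip":0}
    - {"tx":0,"ty":0,"tz":-0.5,"turn":0,"grip":0}
    - {"tx":-0.05,"ty":0,"tz":-0.3,"turn":0,"grip":0}
    - {"tx":-0.15,"ty":-0.3,"tz":0,"turn":-0.5,"grip":0}
    - {"tx":-0.1,"ty":-0.6,"tz":0,"turn":-0.65,"grip":0}
    - {"tx":0,"ty":-0.8,"tz":0,"turn":0,"grip":0}
    - {"tx":0,"ty":-0.8,"tz":0,"turn":0,"grip":0}
    - {"tx":0,"ty":-0.6,"tz":0,"turn":0,"grip":0}
    - {"tx":0,"ty":-0.3,"tz":0,"turn":0,"grip":0}
    - {"tx":0,"ty":0,"tz":0,"turn":0,"grip":0}
  newtons: 25

```text
time: 23.88
position: [0.4817, -0.051, 0.2137]
tool_rot: [3.132, -0.236, -0.001]
ft_force: [-0.1, -0.7, -1.0]
grip_width: 0.181
grip_force: 25.0
```

```bash
python3 chk.py w12
python3 - <<'E'
from h import *
from bench import ctrl
st=ctrl.get_state();tr,g,m=pickle.load(open("poses.pkl","rb"));print(plan(st,gripTCP(tr,-78,-15,145),tr[2]))
im=ctrl.get_image("top");a=cv2.resize(im["pixels"][165:265,270:370,::-1],None,fx=4,fy=4,interpolation=cv2.INTER_CUBIC);b=cv2.resize(im["pixels"][190:290,380:480,::-1],None,fx=4,fy=4,interpolation=cv2.INTER_CUBIC)
cv2.imwrite("pics/t2.png",np.hstack([a,b]))
E
```

```text
t 23.9 tcp [ 0.4817 -0.051   0.2137] psi -8.6 tilt [-0.    -0.001] F [-0.1 -0.7 -1. ] w 0.181 gf 25.0
19 5.3 lip 18.7 back 30.0
42 -11.2 lip 10.3 back 30.0
76 -4.5 lip -2.0 back 30.0
85 10.4 lip -5.3 back 30.0
140 -10.0 lip -26.0 back 11.0
184 6.7 lip -43.0 back -24.0
192 6.5 lip -46.3 back -29.0
203 10.8 lip -50.5 back -36.0
[(25046, [175.0, 88.0]), (478, [541.0, 9.0]), (2350, [530.0, 46.0])]
{'turn': np.float64(0.02), 'tx': np.float64(-0.0), 'ty': np.float64(-1.13), 'tz': np.float64(1.23)}
```

View pics/t2.png

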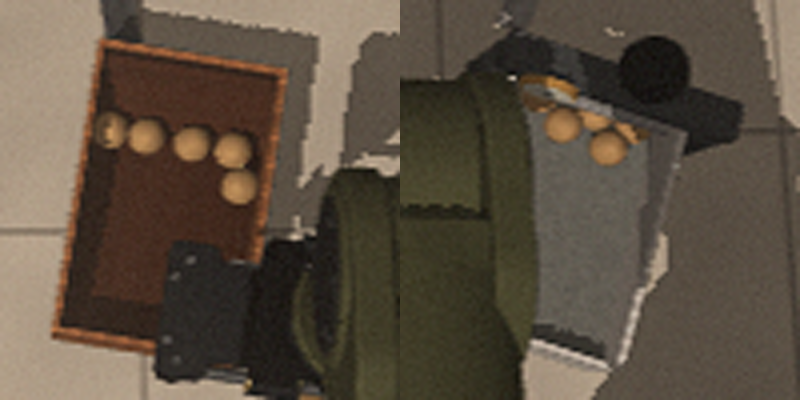

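The tray holds five balls: four along the ramp and one second-row at the right. The trough holds the other five at its far end. Next pass is at tray y = −15: lower onto the floor with a soft grip so the scoop flattens.

Emit:
send_rows:
  steps:
    - {"tx":0,"ty":-0.3,"tz":0,"turn":0,"grip":0}
    - {"tx":0,"ty":-0.5,"tz":0.1,"turn":0,"grip":0}
    - {"tx":0,"ty":-0.33,"tz":0.4,"turn":0,"grip":0}
    - {"tx":0,"ty":0,"tz":0.4,"turn":0,"grip":0}
    - {"tx":0,"ty":0,"tz":0.3,"turn":0,"grip":0}
    - {"tx":0,"ty":0,"tz":0.1,"turn":0,"grip":0}
    - {"tx":0,"ty":0,"tz":0,"turn":0,"grip":0}
  newtons: 25

```text
time: 24.85
position: [0.4921, 0.0156, 0.1359]
tool_rot: [3.132, -0.24, -0.0]
ft_force: [0.8, 0.2, -1.7]
grip_width: 0.181
grip_force: 25.0
```

Emit:
send_rows:
  steps:
    - {"tx":0,"ty":0,"tz":0.1,"turn":0,"grip":0}
    - {"tx":0,"ty":0,"tz":0.1,"turn":0,"grip":0}
    - {"tx":0,"ty":0,"tz":0.1,"turn":0,"grip":0}
    - {"tx":0,"ty":0,"tz":0.1,"turn":0,"grip":0}
    - {"tx":0,"ty":0,"tz":0.1,"turn":0,"grip":0}
    - {"tx":0,"ty":0,"tz":0.08,"turn":0,"grip":0}
    - {"tx":0,"ty":0,"tz":0,"turn":0,"grip":0}
  newtons: 8

```text
time: 25.72
position: [0.4919, 0.0155, 0.1004]
tool_rot: [3.132, -0.239, -0.0]
ft_force: [-0.3, -0.6, -1.8]
grip_width: 0.184
grip_force: 8.0
```

```bash
python3 chk.py w13
python3 - <<'E'
from h import *
from bench import ctrl
st=ctrl.get_state();tr,g,m=pickle.load(open("poses.pkl","rb"));print(plan(st,gripTCP(tr,-31,-15,100),tr[2]))
E
```

```text
t 25.7 tcp [0.4919 0.0155 0.1004] psi -8.7 tilt [-0.    -0.001] F [-0.3 -0.6 -1.8] w 0.184 gf 8.0
13 -3.3 lip 20.7 back 30.0
97 28.9 lip -10.0 back 30.0
167 -15.5 lip -36.5 back -12.5
183 -5.0 lip -42.7 back -23.5
224 8.2 lip -58.7 back -48.5
[(32481, [239.0, 82.0])]
{'turn': np.float64(0.02), 'tx': np.float64(0.79), 'ty': np.float64(0.02), 'tz': np.float64(0.09)}
```

Emit:
send_rows:
  steps:
    - {"tx":0,"ty":0.02,"tz":0.05,"turn":0,"grip":0}
    - {"tx":0,"ty":0,"tz":0.05,"turn":0,"grip":0}
    - {"tx":0,"ty":0,"tz":0,"turn":0,"grip":0}
  newtons: 8

```text
time: 26.15
position: [0.492, 0.0143, 0.095]
tool_rot: [-3.132, 0.239, -0.001]
ft_force: [-0.4, 0.5, 0.2]
grip_width: 0.181
grip_force: 8.0
```

```bash
python3 chk.py w14
python3 - <<'E'
from h import *
from bench import ctrl
st=ctrl.get_state();tr,g,m=pickle.load(open("poses.pkl","rb"));print(plan(st,gripTCP(tr,-27,-15,100),tr[2]))
E
```

```text
t 26.1 tcp [0.492  0.0143 0.095 ] psi -8.7 tilt [ 0. -0.] F [-0.4  0.5  0.2] w 0.181 gf 8.0
89 25.0 lip -7.0 back 30.0
109 -3.2 lip -14.3 back 30.0
163 -15.6 lip -35.0 back -9.5
185 -4.2 lip -43.5 back -25.0
227 8.0 lip -59.7 back -50.0
[(32952, [234.0, 83.0])]
{'turn': np.float64(0.02), 'tx': np.float64(0.85), 'ty': np.float64(-0.0), 'tz': np.float64(0.0)}
```

Emit:
send_rows:
  steps:
    - {"tx":0.06,"ty":0,"tz":0.02,"turn":0,"grip":0}
    - {"tx":0.1,"ty":0,"tz":0.01,"turn":0,"grip":0}
    - {"tx":0.1,"ty":0,"tz":0.009,"turn":0,"grip":0}
    - {"tx":0.1,"ty":0,"tz":0.009,"turn":0,"grip":0}
    - {"tx":0.1,"ty":0,"tz":0.009,"turn":0,"grip":0}
    - {"tx":0.1,"ty":0,"tz":0.009,"turn":0,"grip":0}
    - {"tx":0.08,"ty":0,"tz":0.007,"turn":0,"grip":0}
    - {"tx":0.07,"ty":0,"tz":0.006,"turn":0,"grip":0}
    - {"tx":0.07,"ty":0,"tz":0.006,"turn":0,"grip":0}
    - {"tx":0.06,"ty":0,"tz":0.005,"turn":0,"grip":0}
    - {"tx":0,"ty":0,"tz":0,"turn":0,"grip":0}
  newtons: 20

```text
time: 27.58
position: [0.5419, 0.0067, 0.0903]
tool_rot: [-3.132, 0.239, 0.001]
ft_force: [-3.8, -0.2, 7.7]
grip_width: 0.184
grip_force: 20.0
```

```bash
python3 chk.py w15
python3 - <<'E'
from h import *
from bench import ctrl
st=ctrl.get_state();tr,g,m=pickle.load(open("poses.pkl","rb"));print(plan(st,gripTCP(tr,-27,-15,100),tr[2]))
im=pickle.load(open("last.pkl","rb"));p=im["pixels"]
hsv=cv2.cvtColor(p,cv2.COLOR_RGB2HSV)
for uv in ((215,55),(273,50)): pass
ref=cv2.imread("pics/w7.png");h2=cv2.cvtColor(ref,cv2.COLOR_BGR2HSV)
print("ball hsv",[h2[v,u].tolist() for u,v in ((273,50),(293,96),(267,131),(378,112))],"tray",[h2[v,u].tolist() for u,v in ((185,200),(300,20),(250,190),(425,150))])
E
```

```text
t 27.6 tcp [0.5419 0.0067 0.0903] psi -8.7 tilt [-0.  0.] F [-3.8 -0.2  7.7] w 0.184 gf 20.0
44 3.5 lip 9.7 back 30.0
52 4.5 lip 6.7 back 30.0
93 5.0 lip -8.3 back 30.0
112 -4.1 lip -15.5 back 30.0
155 -5.8 lip -32.0 back -3.0
163 -14.5 lip -35.0 back -9.5
[(35722, [234.0, 91.0])]
{'turn': np.float64(0.02), 'tx': np.float64(0.01), 'ty': np.float64(0.0), 'tz': np.float64(-0.08)}
ball hsv [[16, 160, 151], [17, 157, 167], [16, 156, 162], [16, 155, 164]] tray [[14, 174, 234], [11, 166, 63], [11, 180, 119], [12, 162, 146]]
```

```bash
cat >> h.py <<'E'
def balls2(im,rmin=15,rmax=32):
    hsv=cv2.cvtColor(im["pixels"],cv2.COLOR_RGB2HSV);m=cv2.inRange(hsv,(15,110,90),(22,255,255))
    m=cv2.morphologyEx(m,cv2.MORPH_OPEN,np.ones((5,5)));m=cv2.morphologyEx(m,cv2.MORPH_CLOSE,np.ones((7,7)));m[260:]=0
    d=cv2.distanceTransform(m,cv2.DIST_L2,5);k=cv2.dilate(d,np.ones((25,25)))
    n,l,s,c=cv2.connectedComponentsWithStats(((d==k)&(d>10)).astype(np.uint8))
    return sorted([(int(u),int(v),int(d[int(v),int(u)])) for u,v in c[1:]],key=lambda q:q[1])
E
cat >> chk.py <<'E'
print("balls",balls2(im))
E
python3 - <<'E'
from h import *
for n in ("w7","w9","w15"):
    p=cv2.imread(f"pics/{n}.png")[:,:,::-1].copy();print(n,balls2(dict(pixels=p)))
E
```

```text
w7 [(274, 52, 24), (215, 54, 22), (318, 56, 23), (386, 59, 21), (385, 61, 21), (296, 63, 24), (248, 88, 22), (361, 88, 25), (293, 96, 22), (378, 111, 21), (324, 125, 20), (267, 131, 20), (278, 240, 18), (278, 259, 18)]
w9 [(352, 60, 24), (301, 61, 24), (225, 94, 22), (325, 105, 22), (272, 106, 22), (273, 246, 13), (283, 246, 13)]
w15 [(165, 68, 13), (301, 70, 22), (222, 74, 13), (256, 74, 22), (182, 78, 15), (333, 99, 21), (277, 243, 17)]
```

Emit:
send_rows:
  steps:
    - {"tx":0,"ty":0,"tz":0.03,"turn":0,"grip":0}
    - {"tx":-0.03,"ty":0,"tz":0.04,"turn":0,"grip":0}
    - {"tx":-0.04,"ty":0,"tz":0.04,"turn":0,"grip":0}
    - {"tx":-0.045,"ty":0,"tz":0.045,"turn":0,"grip":0}
    - {"tx":-0.045,"ty":0,"tz":0.04,"turn":0,"grip":0}
    - {"tx":-0.05,"ty":0,"tz":0.04,"turn":0,"grip":0}
    - {"tx":-0.05,"ty":0,"tz":0.04,"turn":0,"grip":0}
    - {"tx":-0.05,"ty":0,"tz":0.04,"turn":0,"grip":0}
    - {"tx":0,"ty":0,"tz":0,"turn":0,"grip":0}
  newtons: 16

```text
time: 28.75
position: [0.5236, 0.0096, 0.0708]
tool_rot: [-3.132, 0.239, -0.001]
ft_force: [1.3, 0.5, 0.4]
grip_width: 0.181
grip_force: 16.0
```

Emit:
send_rows:
  steps:
    - {"tx":0,"ty":0,"tz":0,"turn":0,"grip":0}
    - {"tx":0,"ty":0,"tz":0,"turn":0,"grip":0}
    - {"tx":-0.02,"ty":0,"tz":-0.08,"turn":0,"grip":0}
    - {"tx":-0.02,"ty":0,"tz":-0.15,"turn":0,"grip":0}
    - {"tx":0,"ty":0,"tz":-0.2,"turn":0,"grip":0}
    - {"tx":0,"ty":0,"tz":-0.2,"turn":0,"grip":0}
    - {"tx":0,"ty":0,"tz":-0.2,"turn":0,"grip":0}
    - {"tx":0,"ty":0,"tz":-0.2,"turn":0,"grip":0}
    - {"tx":0,"ty":0,"tz":-0.2,"turn":0,"grip":0}
    - {"tx":0,"ty":0,"tz":-0.2,"turn":0,"grip":0}
    - {"tx":0,"ty":0,"tz":-0.1,"turn":0,"grip":0}
    - {"tx":0,"ty":0,"tz":0,"turn":0,"grip":0}
  newtons: 40

```text
time: 30.25
position: [0.5212, 0.01, 0.1629]
tool_rot: [-3.132, 0.239, -0.001]
ft_force: [-0.0, -1.6, -1.3]
grip_width: 0.18
grip_force: 40.0
```

```bash
python3 chk.py w16
python3 - <<'E'
from h import *
from bench import ctrl
st=ctrl.get_state();tr,g,m=pickle.load(open("poses.pkl","rb"));print(plan(st,gripTCP(g,-65,0,172),g[2]))
E
```

```text
t 30.2 tcp [0.5212 0.01   0.1629] psi -8.7 tilt [0.001 0.   ] F [-0.  -1.6 -1.3] w 0.18 gf 40.0
43 7.0 lip 10.0 back 30.0
149 -7.4 lip -29.5 back 2.0
202 -5.1 lip -50.0 back -35.5
233 6.0 lip -60.0 back -53.5
[(11694, [201.0, 95.0]), (798, [345.0, 26.0]), (145, [300.0, 45.0]), (1985, [327.0, 108.0]), (2234, [319.0, 174.0])]
balls [(327, 105, 21), (286, 249, 10)]
{'turn': np.float64(1.16), 'tx': np.float64(0.44), 'ty': np.float64(4.53), 'tz': np.float64(-0.08)}
```

Only one ball stayed in the scoop this time. With the pitch included, the lip was still about 8 mm short of the ramp. I'll go back down, flop the scoop flush again, and push further.

Emit:
send_rows:
  steps:
    - {"tx":-0.1,"ty":0,"tz":0.2,"turn":0,"grip":0}
    - {"tx":-0.1,"ty":0,"tz":0.3,"turn":0,"grip":0}
    - {"tx":-0.1,"ty":0,"tz":0.3,"turn":0,"grip":0}
    - {"tx":0,"ty":0,"tz":0.2,"turn":0,"grip":0}
    - {"tx":0,"ty":0,"tz":0,"turn":0,"grip":0}
  newtons: 40

```text
time: 30.92
position: [0.5022, 0.0125, 0.1013]
tool_rot: [3.131, -0.239, -0.004]
ft_force: [0.5, 0.2, -0.9]
grip_width: 0.178
grip_force: 40.0
```

Emit:
send_rows:
  steps:
    - {"tx":0,"ty":0,"tz":0,"turn":0,"grip":0}
    - {"tx":0,"ty":0,"tz":0,"turn":0,"grip":0}
    - {"tx":0,"ty":0,"tz":0,"turn":0,"grip":0}
    - {"tx":0,"ty":0,"tz":0,"turn":0,"grip":0}
  newtons: 4

```text
time: 31.42
position: [0.5036, 0.0127, 0.1029]
tool_rot: [-3.132, 0.239, -0.002]
ft_force: [1.8, 0.0, 0.1]
grip_width: 0.184
grip_force: 4.0
```

```bash
cat >> chk.py <<'E'
tr,g,m=pickle.load(open("poses.pkl","rb"));q=tf([0,0,-tr[2]],[st["position"]-[tr[0],tr[1],-.005]])[0]*1e3;print("pivot in tray mm",np.round(q,1))
E
python3 chk.py w17
```

```text
t 31.4 tcp [0.5036 0.0127 0.1029] psi -8.7 tilt [0.001 0.   ] F [1.8 0.  0.1] w 0.184 gf 4.0
36 -6.1 lip 12.5 back 30.0
105 25.2 lip -12.7 back 30.0
172 -17.1 lip -38.3 back -16.0
199 -5.3 lip -49.0 back -33.5
239 7.3 lip -60.0 back -57.0
[(34056, [238.0, 81.0])]
balls [(176, 0, 27), (265, 0, 31), (298, 0, 29), (328, 53, 20), (278, 243, 17)]
pivot in tray mm [-66.3 -14.9 107.9]
```

Emit:
send_rows:
  steps:
    - {"tx":0,"ty":0,"tz":0.06,"turn":0,"grip":0}
    - {"tx":0,"ty":0,"tz":0.05,"turn":0,"grip":0}
    - {"tx":0,"ty":0,"tz":0.04,"turn":0,"grip":0}
    - {"tx":0,"ty":0,"tz":0.01,"turn":0,"grip":0}
    - {"tx":0,"ty":0,"tz":0,"turn":0,"grip":0}
  newtons: 8

```text
time: 32.1
position: [0.5031, 0.0128, 0.0931]
tool_rot: [-3.132, 0.239, 0.001]
ft_force: [-2.0, 0.5, 5.9]
grip_width: 0.179
grip_force: 8.0
```

Emit:
send_rows:
  steps:
    - {"tx":0.06,"ty":0,"tz":0.01,"turn":0,"grip":0}
    - {"tx":0.1,"ty":0,"tz":0.01,"turn":0,"grip":0}
    - {"tx":0.1,"ty":0,"tz":0.009,"turn":0,"grip":0}
    - {"tx":0.1,"ty":0,"tz":0.009,"turn":0,"grip":0}
    - {"tx":0.1,"ty":0,"tz":0.009,"turn":0,"grip":0}
    - {"tx":0.1,"ty":0,"tz":0.009,"turn":0,"grip":0}
    - {"tx":0.07,"ty":0,"tz":0.006,"turn":0,"grip":0}
    - {"tx":0.06,"ty":0,"tz":0.005,"turn":0,"grip":0}
    - {"tx":0.05,"ty":0,"tz":0.004,"turn":0,"grip":0}
    - {"tx":0.04,"ty":0,"tz":0.004,"turn":0,"grip":0}
    - {"tx":0,"ty":0,"tz":0,"turn":0,"grip":0}
  newtons: 20

```text
time: 33.48
position: [0.5496, 0.0055, 0.0889]
tool_rot: [-3.132, 0.239, -0.0]
ft_force: [-2.7, 0.2, 6.3]
grip_width: 0.181
grip_force: 20.0
```

```bash
python3 chk.py w18
```

```text
t 33.5 tcp [0.5496 0.0055 0.0889] psi -8.7 tilt [0. 0.] F [-2.7  0.2  6.3] w 0.181 gf 20.0
72 5.7 lip -0.7 back 30.0
89 4.7 lip -7.0 back 30.0
165 -15.4 lip -35.7 back -11.0
[(34223, [230.0, 101.0]), (774, [291.0, 9.0]), (101, [287.0, 42.0])]
balls [(222, 90, 14), (170, 92, 21), (301, 92, 20), (257, 95, 21), (323, 130, 19), (278, 245, 15)]
pivot in tray mm [-19.7 -14.9  93.9]
```

Balls at (301,92), (257,95), (323,130) and about (222,90) are now over the pan. I'll nudge 3 mm further, pitch up, and lift.

Emit:
send_rows:
  steps:
    - {"tx":0.05,"ty":0,"tz":0.004,"turn":0,"grip":0}
    - {"tx":0,"ty":0,"tz":0.03,"turn":0,"grip":0}
    - {"tx":-0.03,"ty":0,"tz":0.04,"turn":0,"grip":0}
    - {"tx":-0.04,"ty":0,"tz":0.04,"turn":0,"grip":0}
    - {"tx":-0.045,"ty":0,"tz":0.045,"turn":0,"grip":0}
    - {"tx":-0.045,"ty":0,"tz":0.04,"turn":0,"grip":0}
    - {"tx":-0.05,"ty":0,"tz":0.04,"turn":0,"grip":0}
    - {"tx":-0.05,"ty":0,"tz":0.04,"turn":0,"grip":0}
    - {"tx":-0.05,"ty":0,"tz":0.04,"turn":0,"grip":0}
    - {"tx":-0.03,"ty":0,"tz":0.02,"turn":0,"grip":0}
    - {"tx":0,"ty":0,"tz":0,"turn":0,"grip":0}
  newtons: 16

```text
time: 34.9
position: [0.5376, 0.0075, 0.0714]
tool_rot: [-3.132, 0.24, -0.018]
ft_force: [4.6, -1.6, 13.2]
grip_width: 0.18
grip_force: 16.0
```

Emit:
send_rows:
  steps:
    - {"tx":0,"ty":0,"tz":0,"turn":0,"grip":0}
    - {"tx":0,"ty":0,"tz":0,"turn":0,"grip":0}
    - {"tx":-0.02,"ty":0,"tz":-0.08,"turn":0,"grip":0}
    - {"tx":-0.02,"ty":0,"tz":-0.15,"turn":0,"grip":0}
    - {"tx":0,"ty":0,"tz":-0.2,"turn":0,"grip":0}
    - {"tx":0,"ty":0,"tz":-0.2,"turn":0,"grip":0}
    - {"tx":0,"ty":0,"tz":-0.2,"turn":0,"grip":0}
    - {"tx":0,"ty":0,"tz":-0.2,"turn":0,"grip":0}
    - {"tx":0,"ty":0,"tz":-0.2,"turn":0,"grip":0}
    - {"tx":0,"ty":0,"tz":-0.2,"turn":0,"grip":0}
    - {"tx":0,"ty":0,"tz":-0.1,"turn":0,"grip":0}
    - {"tx":0,"ty":0,"tz":0,"turn":0,"grip":0}
  newtons: 40

```text
time: 36.4
position: [0.5301, 0.0086, 0.1603]
tool_rot: [-3.132, 0.239, -0.001]
ft_force: [-0.2, 0.6, -2.3]
grip_width: 0.181
grip_force: 40.0
```

```bash
python3 chk.py w19
python3 - <<'E'
from h import *
from bench import ctrl
st=ctrl.get_state();tr,g,m=pickle.load(open("poses.pkl","rb"));print(plan(st,gripTCP(g,-65,0,172),g[2]))
E
```

```text
t 36.4 tcp [0.5301 0.0086 0.1603] psi -8.7 tilt [0.001 0.   ] F [-0.2  0.6 -2.3] w 0.181 gf 40.0
55 11.4 lip 5.7 back 30.0
153 -7.7 lip -31.0 back -1.5
213 -5.1 lip -54.3 back -42.0
[(13223, [201.0, 92.0]), (846, [346.0, 29.0]), (5967, [291.0, 102.0]), (2075, [319.0, 176.0])]
balls [(201, 69, 23), (291, 83, 24), (253, 112, 23), (329, 113, 23)]
pivot in tray mm [-39.5 -14.8 165.3]
{'turn': np.float64(1.16), 'tx': np.float64(0.29), 'ty': np.float64(4.56), 'tz': np.float64(-0.12)}
```

Run:
```python
from h import *
for n in ("w16","w19"):
    p=cv2.imread(f"pics/{n}.png");h=cv2.cvtColor(p,cv2.COLOR_BGR2HSV)
    print(n)
    for v in range(20,150,6): print("".join(("#" if 15<=h[v,u,0]<=22 else "o") if h[v,u,1]>110 and h[v,u,2]>100 else ("." if h[v,u,1]<90 else "-") for u in range(150,380,4)))
```

```text
w16
.-o-------ooooooooooooooooooo---------------------o.......
..oo--------oooooooooooooooooo--------------------o.......
..oo--------oooooooooooooooooo-------------------oo.......
..#o-----------ooooo----ooooo--------------------oo.......
..oooo---#####---oo####---oo###o----####--------ooo.......
..oooooo####..............................................
..oooooo####..............................................
..oooooo####..............................................
..-ooo-o####..............................................
...oooooo-###.............................................
...oooooo----.............................................
...oooooo---..............................######..........
...oooooo-..............................##########........
...oooooo-.............................o##########........
...oooooo-.............................############.......
...oooooo--...........................-############.......
....ooooo--............................###########-.......
....ooooo--............................-##########........
....oooo---.......................
[... 803 characters left out ...]
o###########...........############................
...oooooo#########............############................
...oooooo--#####-......######.###########--#####..........
...oooooo-...........##o##########################........
...oooooo--.........-##################.###########.......
...oooooo--.........############.......############.......
...oooooo--.........############.......o###########.......
...#ooo-o--.........-###########.......-###########.......
...-ooooo--..........##########.........##########........
....ooooo--............o######...........-######..........
....ooooo---..............................................
....oooooo-...............................................
```

The mask shows three balls nested in the pan, plus a fourth perched on the left lip corner at (201,69). A short leftward slide should roll it inward, and if it falls it lands in the tray.

Emit:
send_rows:
  steps:
    - {"tx":0,"ty":0,"tz":0.2,"turn":0,"grip":0}
    - {"tx":0,"ty":0,"tz":0.2,"turn":0,"grip":0}
    - {"tx":0,"ty":0,"tz":0,"turn":0,"grip":0}
    - {"tx":0,"ty":-0.15,"tz":0,"turn":0,"grip":0}
    - {"tx":0,"ty":-0.15,"tz":0,"turn":0,"grip":0}
    - {"tx":0,"ty":0,"tz":0,"turn":0,"grip":0}
    - {"tx":0,"ty":0,"tz":0,"turn":0,"grip":0}
    - {"tx":0,"ty":0,"tz":0,"turn":0,"grip":0}
  newtons: 40

```text
time: 37.45
position: [0.5326, 0.026, 0.136]
tool_rot: [-3.132, 0.24, -0.0]
ft_force: [-0.5, 0.6, -1.5]
grip_width: 0.176
grip_force: 40.0
```

```bash
cat > asc.py <<'E'
import sys
from h import *
p=cv2.imread(f"pics/{sys.argv[1]}.png");h=cv2.cvtColor(p,cv2.COLOR_BGR2HSV)
for v in range(8,160,6): print(f"{v:3d} "+"".join(("#" if 15<=h[v,u,0]<=22 else "o") if h[v,u,1]>110 and h[v,u,2]>100 else ("." if h[v,u,1]<90 else "-") for u in range(150,410,4)))
E
python3 chk.py w20; python3 asc.py w20
```

```text
t 37.5 tcp [0.5326 0.026  0.136 ] psi -8.8 tilt [0. 0.] F [-0.5  0.6 -1.5] w 0.176 gf 40.0
55 12.6 lip 5.7 back 30.0
153 -9.9 lip -31.0 back -1.5
221 -5.6 lip -57.5 back -47.0
[(24399, [272.0, 102.0])]
balls [(217, 75, 24), (290, 83, 24), (252, 112, 23), (328, 112, 23)]
pivot in tray mm [-39.7   2.8 141. ]
  8 .....oo-o---ooooooooooooo---------------------------------ooo....
 14 .....oo------ooooooooooo---------------------------------o-oo....
 20 .....ooo------oooooooooo-----------------------------------oo....
 26 .....ooo-------oooooooooo----------------------------------oo....
 32 .....#ooo-------ooooooooo----------------------------------oo....
 38 ......ooooo-----oooooooooo---------------------------------o#....
 44 ......#oooo--------ooooooo--------------------------------oo-....
 50 ......#ooooo-##o####--ooooo-------------------------------oo.....
 56 ......oooooo#########-............###................--ooooo.....
 62 ......ooooo############.........########............--oooooo.....
 68 ......ooooo############.......###########...........-ooooooo.....
 74 ......ooooo#######
[... 327 characters left out ...]

104 .......oooo.........###########.###################...ooooo......
110 .......oooo.........############.......############...ooooo......
116 .......oooo.........############.......############...ooooo......
122 .......oooo.........###########-.......###########-...oooo-......
128 .......oooo..........##########.........##########....oooo-......
134 .......oooo...........-######-...........#######.....-oooo.......
140 .......#oooo.........................................ooooo.......
146 ........ooo-.........................................ooooo.......
152 ........ooo..........................................-oooo.......
158 ........ooooo-------oooooooooo.....ooooooooooo------oooooo.......
```

The fourth ball rolled inward to (217,75) and is nested, so four are aboard. I'll lift and carry gently.

Emit:
send_rows:
  steps:
    - {"tx":0,"ty":0,"tz":-0.07,"turn":0,"grip":0}
    - {"tx":0,"ty":0,"tz":-0.14,"turn":0.1,"grip":0}
    - {"tx":0,"ty":0,"tz":-0.15,"turn":0.2,"grip":0}
    - {"tx":0,"ty":0.03,"tz":-0.1,"turn":0.22,"grip":0}
    - {"tx":0.02,"ty":0.07,"tz":-0.05,"turn":0.22,"grip":0}
    - {"tx":0.03,"ty":0.11,"tz":0,"turn":0.2,"grip":0}
    - {"tx":0.03,"ty":0.15,"tz":0,"turn":0.15,"grip":0}
    - {"tx":0.03,"ty":0.19,"tz":0,"turn":0.08,"grip":0}
    - {"tx":0.03,"ty":0.23,"tz":0,"turn":0,"grip":0}
    - {"tx":0.03,"ty":0.27,"tz":0,"turn":0,"grip":0}
    - {"tx":0.03,"ty":0.3,"tz":0,"turn":0,"grip":0}
    - {"tx":0.03,"ty":0.33,"tz":0,"turn":0,"grip":0}
  newtons: 40

```text
time: 39.0
position: [0.5154, -0.0753, 0.1665]
tool_rot: [-3.102, 0.494, -0.0]
ft_force: [0.0, -0.0, -1.7]
grip_width: 0.175
grip_force: 40.0
```

Emit:
send_rows:
  steps:
    - {"tx":0.02,"ty":0.35,"tz":0,"turn":0,"grip":0}
    - {"tx":0,"ty":0.36,"tz":0,"turn":0,"grip":0}
    - {"tx":0,"ty":0.36,"tz":0,"turn":0,"grip":0}
    - {"tx":0,"ty":0.36,"tz":0,"turn":0,"grip":0}
    - {"tx":0,"ty":0.34,"tz":0,"turn":0,"grip":0}
    - {"tx":0,"ty":0.31,"tz":0,"turn":0,"grip":0}
    - {"tx":0,"ty":0.28,"tz":0,"turn":0,"grip":0}
    - {"tx":0,"ty":0.24,"tz":0,"turn":0,"grip":0}
    - {"tx":0,"ty":0.19,"tz":0,"turn":0,"grip":0}
    - {"tx":0,"ty":0.14,"tz":0,"turn":0,"grip":0}
    - {"tx":0,"ty":0.09,"tz":0,"turn":0,"grip":0}
    - {"tx":0,"ty":0.04,"tz":0,"turn":0,"grip":0}
  newtons: 40

```text
time: 40.5
position: [0.46, -0.2488, 0.1664]
tool_rot: [-3.102, 0.494, 0.0]
ft_force: [-0.2, -0.1, -2.0]
grip_width: 0.179
grip_force: 40.0
```

```bash
python3 chk.py w21
python3 - <<'E'
from h import *
from bench import ctrl
st=ctrl.get_state();tr,g,m=pickle.load(open("poses.pkl","rb"));print(plan(st,gripTCP(g,-65,0,135),g[2]))
E
```

```text
t 40.5 tcp [ 0.46   -0.2488  0.1664] psi -18.1 tilt [-0.  0.] F [-0.2 -0.1 -2. ] w 0.179 gf 40.0
15 11.7 lip 20.0 back 30.0
28 4.5 lip 15.3 back 30.0
43 3.7 lip 10.0 back 30.0
55 -3.8 lip 5.7 back 30.0
150 8.5 lip -30.0 back 1.0
219 -7.7 lip -56.7 back -45.5
234 8.3 lip -60.0 back -54.0
[(11914, [269.0, 74.0]), (3270, [16.0, 155.0])]
balls [(202, 0, 16), (280, 42, 13), (217, 75, 23), (291, 84, 24), (252, 112, 21), (330, 112, 22)]
pivot in tray mm [ -69.1 -280.   171.4]
{'turn': np.float64(-0.01), 'tx': np.float64(0.07), 'ty': np.float64(0.11), 'tz': np.float64(0.61)}
```

Four balls are still aboard. Now lower and dump them.

Emit:
send_rows:
  steps:
    - {"tx":0.02,"ty":0.04,"tz":0.08,"turn":0,"grip":0}
    - {"tx":0.03,"ty":0.05,"tz":0.15,"turn":0,"grip":0}
    - {"tx":0.02,"ty":0.02,"tz":0.17,"turn":0,"grip":0}
    - {"tx":0,"ty":0,"tz":0.14,"turn":0,"grip":0}
    - {"tx":0,"ty":0,"tz":0.07,"turn":0,"grip":0}
    - {"tx":0,"ty":0,"tz":0,"turn":0,"grip":0}
  newtons: 40

```text
time: 41.3
position: [0.4617, -0.2562, 0.1295]
tool_rot: [-3.102, 0.494, 0.001]
ft_force: [-0.1, -0.0, -1.6]
grip_width: 0.181
grip_force: 40.0
```

Emit:
send_rows:
  steps:
    - {"tx":0,"ty":0,"tz":0,"turn":0,"grip":0}
    - {"tx":0,"ty":0,"tz":0,"turn":0,"grip":0}
    - {"tx":0,"ty":0,"tz":0,"turn":0,"grip":0}
    - {"tx":0,"ty":0,"tz":0,"turn":0,"grip":0}
    - {"tx":0,"ty":0,"tz":0,"turn":0,"grip":0}
  newtons: 5

```text
time: 41.92
position: [0.462, -0.2564, 0.1302]
tool_rot: [-3.102, 0.494, -0.0]
ft_force: [-2.6, 0.9, 4.1]
grip_width: 0.179
grip_force: 5.0
```

```bash
python3 chk.py w22; python3 asc.py w22
```

```text
t 41.9 tcp [ 0.462  -0.2564  0.1302] psi -18.1 tilt [0. 0.] F [-2.6  0.9  4.1] w 0.179 gf 5.0
17 -7.5 lip 19.3 back 30.0
93 3.9 lip -8.3 back 30.0
122 -3.5 lip -19.0 back 30.0
148 3.6 lip -29.0 back 3.0
192 6.6 lip -46.0 back -29.0
238 -6.9 lip -60.0 back -56.5
[(10061, [274.0, 53.0])]
balls [(210, 0, 10), (267, 42, 19), (213, 49, 19), (319, 54, 19), (267, 62, 19), (246, 75, 18), (289, 75, 18), (345, 82, 18), (278, 242, 17)]
pivot in tray mm [ -65.9 -287.2  135.2]
  8 .............#####...............................................
 14 ......-.........##...............................................
 20 ................##...............................................
 26 .................#########################.o#########............
 32 .............-###########################..-########.............
 38 ............############.#########-###############...............
 44 ...........-#########....#########-....########..................
 50 ...........##########....#########....#########-.................
 56 ............#########...-.########....#########-.................
 
[... 488 characters left out ...]

104 .................................................................
110 .................................................................
116 .................................................................
122 .................................................................
128 .................................................................
134 .................................................................
140 .................................................................
146 .................................................................
152 .................................................................
158 .................................................................
```

Nine balls are in the trough. I'll return for the last one, which should be near the tray's left far corner.

Emit:
send_rows:
  steps:
    - {"tx":0,"ty":0,"tz":0,"turn":0,"grip":0}
    - {"tx":0,"ty":0,"tz":-0.2,"turn":0,"grip":0}
    - {"tx":0,"ty":0,"tz":-0.4,"turn":0,"grip":0}
    - {"tx":0,"ty":0,"tz":-0.5,"turn":0,"grip":0}
    - {"tx":-0.05,"ty":0,"tz":-0.3,"turn":0,"grip":0}
    - {"tx":-0.15,"ty":-0.3,"tz":0,"turn":-0.5,"grip":0}
    - {"tx":-0.1,"ty":-0.6,"tz":0,"turn":-0.67,"grip":0}
    - {"tx":0,"ty":-0.9,"tz":0,"turn":0,"grip":0}
    - {"tx":0,"ty":-0.9,"tz":0,"turn":0,"grip":0}
    - {"tx":0,"ty":-0.9,"tz":0,"turn":0,"grip":0}
    - {"tx":0,"ty":-0.9,"tz":0,"turn":0,"grip":0}
    - {"tx":0,"ty":-0.4,"tz":0,"turn":0,"grip":0}
  newtons: 25

```text
time: 43.48
position: [0.495, 0.042, 0.2137]
tool_rot: [-3.132, 0.231, 0.001]
ft_force: [-0.2, -0.6, -1.5]
grip_width: 0.179
grip_force: 25.0
```

```bash
python3 chk.py w23; python3 asc.py w23
python3 - <<'E'
from h import *
from bench import ctrl
st=ctrl.get_state();tr,g,m=pickle.load(open("poses.pkl","rb"));print(plan(st,gripTCP(tr,-73,15,140),tr[2]))
im=pickle.load(open("last.pkl","rb"));print(np.round(proj(im,tf(tr,np.array([[68,48,23],[68,0,23],[68,-48,23],[-80,66,60],[75,61,8]])/1e3))))
t=ctrl.get_image("top");h=cv2.cvtColor(t["pixels"],cv2.COLOR_RGB2HSV);mk=cv2.inRange(h,(15,60,120),(24,255,255))
print(h[199,308],h[203,331],np.round(proj(t,tf(tr,np.array([[68,48,23],[68,-48,23]])/1e3))))
for v in range(176,250,2):print(v,"".join("#" if mk[v,u] else "." for u in range(284,344)))
E
```

```text
t 43.5 tcp [0.495  0.042  0.2137] psi -8.4 tilt [-0.     0.001] F [-0.2 -0.6 -1.5] w 0.179 gf 25.0
44 -3.4 lip 9.7 back 30.0
148 10.1 lip -29.0 back 3.0
192 6.0 lip -46.3 back -29.0
200 5.8 lip -49.3 back -34.0
207 12.2 lip -52.0 back -38.5
[(531, [7.0, 19.0]), (16230, [290.0, 81.0]), (2876, [23.0, 173.0])]
balls [(0, 1, 11), (238, 28, 12), (278, 243, 17)]
pivot in tray mm [-79.3  12.8 218.7]
  8 ...............oo--------ooo-o-oo------------------------........
 14 ...............-o----##-----oooo--o--o------------------o........
 20 ...............-o---#####---ooooooo-oooo----------------o........
 26 ...............-oo-#######------------------------------o........
 32 ................o--#######------o-----------------------o........
 38 ................oo-#######-----------------------------oo........
 44 ................oo----##---------o---------------------oo........
 50 ................oo--------------oo---------------------o-........
 56 ................oo---------o----o----------------------o.........
 62 ................oo-------------o-----------------------o.........
 68 
[... 3036 characters left out ...]
..................................................
230 ............................................................
232 ............................................................
234 ............................................................
236 ............................................................
238 ............................................................
240 ............................................................
242 ............................................................
244 ............................................................
246 ............................................................
248 ............................................................
```

One ball is left at tray (68,48), in the far-left corner. Third pass is at y = +16.

Emit:
send_rows:
  steps:
    - {"tx":0.1,"ty":-0.02,"tz":0.3,"turn":0.07,"grip":0}
    - {"tx":0,"ty":0,"tz":0.5,"turn":0,"grip":0}
    - {"tx":0,"ty":0,"tz":0.4,"turn":0,"grip":0}
    - {"tx":0,"ty":0,"tz":0.1,"turn":0,"grip":0}
    - {"tx":0,"ty":0,"tz":0,"turn":0,"grip":0}
  newtons: 25

```text
time: 44.2
position: [0.5014, 0.0372, 0.1356]
tool_rot: [3.13, -0.257, -0.001]
ft_force: [0.6, 0.3, -0.7]
grip_width: 0.184
grip_force: 25.0
```

Emit:
send_rows:
  steps:
    - {"tx":0,"ty":0,"tz":0.1,"turn":0,"grip":0}
    - {"tx":0,"ty":0,"tz":0.1,"turn":0,"grip":0}
    - {"tx":0,"ty":0,"tz":0.1,"turn":0,"grip":0}
    - {"tx":0,"ty":0,"tz":0.1,"turn":0,"grip":0}
    - {"tx":0,"ty":0,"tz":0.1,"turn":0,"grip":0}
    - {"tx":0,"ty":0,"tz":0.1,"turn":0,"grip":0}
    - {"tx":0,"ty":0,"tz":0.05,"turn":0,"grip":0}
    - {"tx":0,"ty":0,"tz":0,"turn":0,"grip":0}
  newtons: 8

```text
time: 45.2
position: [0.5016, 0.0382, 0.0965]
tool_rot: [3.131, -0.254, 0.0]
ft_force: [0.6, 0.8, -0.3]
grip_width: 0.187
grip_force: 8.0
```

```bash
python3 chk.py w24
```

```text
t 45.2 tcp [0.5016 0.0382 0.0965] psi -9.3 tilt [ 0. -0.] F [ 0.6  0.8 -0.3] w 0.187 gf 8.0
100 27.1 lip -11.0 back 30.0
165 -5.3 lip -35.7 back -11.0
173 -15.7 lip -38.7 back -16.5
193 -4.2 lip -46.5 back -30.0
234 8.3 lip -60.0 back -54.0
[(30417, [294.0, 85.0])]
balls [(218, 1, 11), (273, 247, 12)]
pivot in tray mm [-72.2  10.  101.5]
```

Emit:
send_rows:
  steps:
    - {"tx":0,"ty":-0.05,"tz":0.02,"turn":-0.05,"grip":0}
    - {"tx":0,"ty":-0.05,"tz":0.03,"turn":0,"grip":0}
    - {"tx":0,"ty":0,"tz":0.02,"turn":0,"grip":0}
    - {"tx":0,"ty":0,"tz":0,"turn":0,"grip":0}
  newtons: 8

```text
time: 45.75
position: [0.5026, 0.0448, 0.0931]
tool_rot: [-3.131, 0.243, 0.0]
ft_force: [-1.6, 1.0, 4.0]
grip_width: 0.183
grip_force: 8.0
```

```bash
python3 chk.py w25
```

```text
t 45.8 tcp [0.5026 0.0448 0.0931] psi -8.9 tilt [0.    0.001] F [-1.6  1.   4. ] w 0.183 gf 8.0
20 -3.5 lip 18.3 back 30.0
94 24.8 lip -8.7 back 30.0
115 -3.5 lip -16.7 back 30.0
161 -5.7 lip -34.0 back -8.0
170 -15.7 lip -37.7 back -14.5
194 -3.9 lip -47.0 back -30.5
235 8.3 lip -60.0 back -55.0
[(30344, [314.0, 85.0])]
balls [(222, 0, 19), (278, 248, 12)]
pivot in tray mm [-72.3  16.7  98.1]
```

Emit:
send_rows:
  steps:
    - {"tx":0.06,"ty":0,"tz":0.006,"turn":0,"grip":0}
    - {"tx":0.12,"ty":0,"tz":0.01,"turn":0,"grip":0}
    - {"tx":0.12,"ty":0,"tz":0.01,"turn":0,"grip":0}
    - {"tx":0.12,"ty":0,"tz":0.01,"turn":0,"grip":0}
    - {"tx":0.12,"ty":0,"tz":0.01,"turn":0,"grip":0}
    - {"tx":0.1,"ty":0,"tz":0.009,"turn":0,"grip":0}
    - {"tx":0.08,"ty":0,"tz":0.007,"turn":0,"grip":0}
    - {"tx":0.07,"ty":0,"tz":0.006,"turn":0,"grip":0}
    - {"tx":0.06,"ty":0,"tz":0.005,"turn":0,"grip":0}
    - {"tx":0.05,"ty":0,"tz":0.004,"turn":0,"grip":0}
    - {"tx":0.04,"ty":0,"tz":0.003,"turn":0,"grip":0}
    - {"tx":0,"ty":0,"tz":0,"turn":0,"grip":0}
  newtons: 20

```text
time: 47.3
position: [0.5586, 0.0357, 0.088]
tool_rot: [-3.132, 0.243, -0.0]
ft_force: [-1.4, 0.4, 5.0]
grip_width: 0.182
grip_force: 20.0
```

```bash
python3 chk.py w26; python3 asc.py w26
```

```text
t 47.3 tcp [0.5586 0.0357 0.088 ] psi -8.9 tilt [0. 0.] F [-1.4  0.4  5. ] w 0.182 gf 20.0
94 19.6 lip -8.7 back 30.0
161 -5.9 lip -34.0 back -8.0
170 -16.2 lip -37.7 back -14.5
[(25229, [306.0, 103.0])]
balls [(220, 95, 20), (272, 248, 11)]
pivot in tray mm [-15.5  16.3  93. ]
  8 .....ooo--oooo---------------oooooooooooo------------------------
 14 .....o#oo--ooo----------------oooooooooo-------------------------
 20 .....o#oo---oo--------------------o-ooo--------------------------
 26 .....ooooo-------------------------------------------------------
 32 .....ooooo----o--------------------------------------------------
 38 .....#oo-o-----o-------------------------------------------------
 44 .....-oo--o------------------------------------------------------
 50 ......ooooo------------------------------------------------------
 56 ......ooooo------------------------------------------------------
 62 ......ooooo------------------------------------------------------
 68 ......oooooo-----------------------------------------------------
 74 ......ooooooo---####---------------------------
[... 298 characters left out ...]

104 .......#ooooo##########...........................------------ooo
110 .......ooooooo#########...........................------------ooo
116 .......ooooooo--#####.............................------------ooo
122 .......oooooo--.....................................----------ooo
128 .......#ooooo.......................................----------ooo
134 .......oooooo.......................................--------o-ooo
140 .......oooooo.......................................-------oooooo
146 .......#ooooo.......................................-----ooo-oooo
152 .......-ooooo-......................................---oooooooooo
158 ........#ooooo.....................................---ooooooooooo
```

Emit:
send_rows:
  steps:
    - {"tx":0.05,"ty":0,"tz":0.004,"turn":0,"grip":0}
    - {"tx":0.04,"ty":0,"tz":0.003,"turn":0,"grip":0}
    - {"tx":0,"ty":0,"tz":0,"turn":0,"grip":0}
  newtons: 20

```text
time: 47.72
position: [0.5613, 0.0355, 0.0881]
tool_rot: [-3.131, 0.243, 0.009]
ft_force: [-11.0, 0.7, 15.6]
grip_width: 0.182
grip_force: 20.0
```

```bash
python3 chk.py w27
```

```text
t 47.7 tcp [0.5613 0.0355 0.0881] psi -8.9 tilt [-0.006  0.002] F [-11.    0.7  15.6] w 0.182 gf 20.0
94 18.9 lip -9.0 back 30.0
114 -3.2 lip -16.5 back 30.0
161 -5.7 lip -34.5 back -8.0
170 -16.1 lip -38.0 back -15.0
[(11410, [214.0, 96.0]), (921, [280.0, 8.0]), (11949, [399.0, 121.0])]
balls [(221, 99, 20), (278, 248, 12)]
pivot in tray mm [-12.8  16.5  93.1]
```

Emit:
send_rows:
  steps:
    - {"tx":-0.03,"ty":0,"tz":0.02,"turn":0,"grip":0}
    - {"tx":-0.03,"ty":0,"tz":0.04,"turn":0,"grip":0}
    - {"tx":-0.04,"ty":0,"tz":0.04,"turn":0,"grip":0}
    - {"tx":-0.045,"ty":0,"tz":0.045,"turn":0,"grip":0}
    - {"tx":-0.045,"ty":0,"tz":0.04,"turn":0,"grip":0}
    - {"tx":-0.05,"ty":0,"tz":0.04,"turn":0,"grip":0}
    - {"tx":-0.05,"ty":0,"tz":0.04,"turn":0,"grip":0}
    - {"tx":-0.05,"ty":0,"tz":0.04,"turn":0,"grip":0}
    - {"tx":-0.04,"ty":0,"tz":0.03,"turn":0,"grip":0}
    - {"tx":0,"ty":0,"tz":0,"turn":0,"grip":0}
  newtons: 12

```text
time: 49.02
position: [0.5464, 0.0375, 0.0708]
tool_rot: [-3.131, 0.244, -0.018]
ft_force: [4.7, -0.9, 11.8]
grip_width: 0.185
grip_force: 12.0
```

```bash
python3 chk.py w28; python3 asc.py w28
```

```text
t 49.0 tcp [0.5464 0.0375 0.0708] psi -8.9 tilt [0.012 0.   ] F [ 4.7 -0.9 11.8] w 0.185 gf 12.0
60 18.9 lip 4.3 back 30.0
160 -14.6 lip -33.0 back -6.5
[(27648, [319.0, 100.0]), (1913, [231.0, 119.0])]
balls [(232, 121, 22)]
pivot in tray mm [-27.8  16.2  75.8]
  8 ..ooo---------o------------ooooooooooooooo-----------------------
 14 ..ooo------------------------oooooooooooo------------------------
 20 ..oooo------------------------ooooooooo--------------------------
 26 ..ooooo-o--------------------------o-oo--------------------------
 32 ..oooooo---------------------------------------------------------
 38 ..-ooooooo-------------------------------------------------------
 44 ...ooooooo-------------------------------------------------------
 50 ...oooooo-o------------------------------------------------------
 56 ...oooooooo------------------------------------------------------
 62 ...ooooooooo.........................................------------
 68 ...ooooooooo........................................-------------
 74 ...oooooooooo.......................................-----------
[... 282 characters left out ...]

104 ....oooooo-.....#########.............................-----------
110 ....oooooo-....###########............................-----------
116 ....ooooooo....############...........................----------o
122 ....ooooooo....############...........................----------o
128 ....#oooooo....###########-...........................----------o
134 ....-oooooo.....##########............................----------o
140 .....oooooo.......######-.............................----------o
146 .....ooooooo.........................................-----------o
152 .....ooooooo.........................................-----------o
158 .....oooooo...........................................----------o
```

The last ball is in the pan against the back wall at (232,121). Lift and carry it over.

Emit:
send_rows:
  steps:
    - {"tx":0,"ty":0,"tz":0,"turn":0,"grip":0}
    - {"tx":0,"ty":0,"tz":0,"turn":0,"grip":0}
    - {"tx":-0.02,"ty":0,"tz":-0.08,"turn":0,"grip":0}
    - {"tx":-0.02,"ty":0,"tz":-0.15,"turn":0,"grip":0}
    - {"tx":0,"ty":0,"tz":-0.2,"turn":0,"grip":0}
    - {"tx":0,"ty":0,"tz":-0.25,"turn":0,"grip":0}
    - {"tx":0,"ty":0,"tz":-0.25,"turn":0,"grip":0}
    - {"tx":0,"ty":0,"tz":-0.25,"turn":0,"grip":0}
    - {"tx":0,"ty":0,"tz":-0.25,"turn":0,"grip":0}
    - {"tx":0,"ty":0,"tz":-0.15,"turn":0,"grip":0}
    - {"tx":0,"ty":0,"tz":-0.08,"turn":0,"grip":0}
    - {"tx":0,"ty":0,"tz":0,"turn":0,"grip":0}
  newtons: 40

```text
time: 50.58
position: [0.5387, 0.0387, 0.167]
tool_rot: [-3.132, 0.243, -0.0]
ft_force: [-0.5, 0.3, -1.7]
grip_width: 0.177
grip_force: 40.0
```

```bash
python3 chk.py w29
python3 - <<'E'
from h import *
from bench import ctrl
st=ctrl.get_state();tr,g,m=pickle.load(open("poses.pkl","rb"));print(plan(st,gripTCP(g,-65,0,172),g[2]))
E
```

```text
t 50.6 tcp [0.5387 0.0387 0.167 ] psi -8.9 tilt [0. 0.] F [-0.5  0.3 -1.7] w 0.177 gf 40.0
61 13.8 lip 3.3 back 30.0
160 -9.1 lip -33.7 back -7.0
214 -3.9 lip -54.7 back -42.5
[(3214, [233.0, 31.0]), (6382, [363.0, 128.0]), (1885, [232.0, 120.0]), (1852, [236.0, 179.0])]
balls [(231, 119, 22), (0, 239, 15)]
pivot in tray mm [-35.7  16.2 172. ]
{'turn': np.float64(1.14), 'tx': np.float64(0.31), 'ty': np.float64(5.08), 'tz': np.float64(-0.01)}
```

Emit:
send_rows:
  steps:
    - {"tx":0,"ty":0,"tz":0,"turn":0.14,"grip":0}
    - {"tx":0,"ty":0,"tz":0,"turn":0.25,"grip":0}
    - {"tx":0,"ty":0.04,"tz":0,"turn":0.25,"grip":0}
    - {"tx":0.02,"ty":0.09,"tz":0,"turn":0.25,"grip":0}
    - {"tx":0.03,"ty":0.14,"tz":0,"turn":0.2,"grip":0}
    - {"tx":0.03,"ty":0.19,"tz":0,"turn":0.05,"grip":0}
    - {"tx":0.04,"ty":0.24,"tz":0,"turn":0,"grip":0}
    - {"tx":0.04,"ty":0.29,"tz":0,"turn":0,"grip":0}
    - {"tx":0.04,"ty":0.33,"tz":0,"turn":0,"grip":0}
    - {"tx":0.04,"ty":0.37,"tz":0,"turn":0,"grip":0}
    - {"tx":0.04,"ty":0.4,"tz":0,"turn":0,"grip":0}
    - {"tx":0.03,"ty":0.4,"tz":0,"turn":0,"grip":0}
  newtons: 40

```text
time: 52.12
position: [0.5106, -0.1112, 0.167]
tool_rot: [-3.103, 0.493, -0.0]
ft_force: [0.2, 0.6, -1.6]
grip_width: 0.181
grip_force: 40.0
```

Emit:
send_rows:
  steps:
    - {"tx":0,"ty":0.4,"tz":0,"turn":0,"grip":0}
    - {"tx":0,"ty":0.4,"tz":0,"turn":0,"grip":0}
    - {"tx":0,"ty":0.38,"tz":0,"turn":0,"grip":0}
    - {"tx":0,"ty":0.35,"tz":0,"turn":0,"grip":0}
    - {"tx":0,"ty":0.31,"tz":0,"turn":0,"grip":0}
    - {"tx":0,"ty":0.26,"tz":0,"turn":0,"grip":0}
    - {"tx":0,"ty":0.2,"tz":0,"turn":0,"grip":0}
    - {"tx":0,"ty":0.15,"tz":0,"turn":0,"grip":0}
    - {"tx":0,"ty":0.1,"tz":0,"turn":0,"grip":0}
    - {"tx":0,"ty":0.04,"tz":0,"turn":0,"grip":0}
    - {"tx":0,"ty":0,"tz":0,"turn":0,"grip":0}
  newtons: 40

```text
time: 53.5
position: [0.4632, -0.2569, 0.1669]
tool_rot: [-3.103, 0.491, 0.0]
ft_force: [-0.2, 0.2, -0.7]
grip_width: 0.175
grip_force: 40.0
```

```bash
python3 chk.py w30|grep -E "^t|balls"
python3 - <<'E'
from h import *
from bench import ctrl
st=ctrl.get_state();tr,g,m=pickle.load(open("poses.pkl","rb"));print(plan(st,gripTCP(g,-65,0,135),g[2]))
E
```

```text
t 53.5 tcp [ 0.4632 -0.2569  0.1669] psi -18.0 tilt [0. 0.] F [-0.2  0.2 -0.7] w 0.175 gf 40.0
balls [(268, 49, 12), (232, 120, 21)]
{'turn': np.float64(0.0), 'tx': np.float64(-0.02), 'ty': np.float64(0.01), 'tz': np.float64(0.62)}
```

Emit:
send_rows:
  steps:
    - {"tx":-0.02,"ty":0,"tz":0.08,"turn":0,"grip":0}
    - {"tx":0,"ty":0,"tz":0.15,"turn":0,"grip":0}
    - {"tx":0,"ty":0,"tz":0.17,"turn":0,"grip":0}
    - {"tx":0,"ty":0,"tz":0.14,"turn":0,"grip":0}
    - {"tx":0,"ty":0,"tz":0.08,"turn":0,"grip":0}
    - {"tx":0,"ty":0,"tz":0,"turn":0,"grip":0}
  newtons: 40

```text
time: 54.3
position: [0.4618, -0.2567, 0.1293]
tool_rot: [3.103, -0.492, -0.001]
ft_force: [0.7, -0.7, -1.5]
grip_width: 0.177
grip_force: 40.0
```

Emit:
send_rows:
  steps:
    - {"tx":0,"ty":0,"tz":0,"turn":0,"grip":0}
    - {"tx":0,"ty":0,"tz":0,"turn":0,"grip":0}
    - {"tx":0,"ty":0,"tz":0,"turn":0,"grip":0}
    - {"tx":0,"ty":0,"tz":0,"turn":0,"grip":0}
    - {"tx":0,"ty":0,"tz":0,"turn":0,"grip":0}
  newtons: 5

```text
time: 54.92
position: [0.4621, -0.2568, 0.1301]
tool_rot: [-3.103, 0.492, -0.001]
ft_force: [-0.4, -0.5, 3.8]
grip_width: 0.185
grip_force: 5.0
```

```bash
python3 chk.py w31; python3 asc.py w31
```

```text
t 54.9 tcp [ 0.4621 -0.2568  0.1301] psi -18.0 tilt [0. 0.] F [-0.4 -0.5  3.8] w 0.185 gf 5.0
18 -7.7 lip 19.0 back 30.0
132 -4.5 lip -23.0 back 23.0
200 5.6 lip -49.3 back -34.0
216 -3.6 lip -55.5 back -44.0
238 -7.4 lip -60.0 back -56.5
[(11281, [270.0, 59.0])]
balls [(209, 0, 10), (267, 43, 19), (213, 49, 17), (319, 53, 19), (245, 75, 17), (287, 76, 18), (344, 82, 18), (242, 114, 17), (277, 245, 14)]
pivot in tray mm [ -65.7 -287.6  135.1]
  8 .............#####...............................................
 14 ................##...............................................
 20 ................##...............................................
 26 .................#############o###########.#########o............
 32 .............-###########################-..########.............
 38 ............############-#########-###############...............
 44 ...........-########-....#########-....########..................
 50 ...........##########....#########....#########-.................
 56 ............#########.############....#########-.................
 62 ............#######
[... 466 characters left out ...]

104 ....................########.....................................
110 ...................#########.....................................
116 ...................#########.....................................
122 ...................-########.....................................
128 ....................-######......................................
134 .......................--........................................
140 .................................................................
146 .................................................................
152 .................................................................
158 .................................................................
```

All ten balls are in the trough, the last one at (242,114) behind the pack. Next I'll lift and bring the scoop back to the mat.

Emit:
send_rows:
  steps:
    - {"tx":0,"ty":0,"tz":0,"turn":0,"grip":0}
    - {"tx":0,"ty":0,"tz":-0.2,"turn":0,"grip":0}
    - {"tx":0,"ty":0,"tz":-0.4,"turn":0,"grip":0}
    - {"tx":0,"ty":0,"tz":-0.5,"turn":0,"grip":0}
    - {"tx":0,"ty":0,"tz":-0.4,"turn":0,"grip":0}
    - {"tx":0,"ty":0,"tz":0,"turn":-1,"grip":0}
    - {"tx":0,"ty":0,"tz":0,"turn":-1,"grip":0}
    - {"tx":0,"ty":0,"tz":0,"turn":-1,"grip":0}
    - {"tx":0,"ty":0,"tz":0,"turn":-1,"grip":0}
    - {"tx":0,"ty":0,"tz":0,"turn":-1,"grip":0}
    - {"tx":0,"ty":0,"tz":0,"turn":-0.38,"grip":0}
    - {"tx":0,"ty":0,"tz":0,"turn":0,"grip":0}
  newtons: 30

```text
time: 56.48
position: [0.462, -0.2566, 0.2199]
tool_rot: [-3.067, -0.68, -0.0]
ft_force: [0.2, 0.1, -1.5]
grip_width: 0.18
grip_force: 30.0
```

```bash
python3 chk.py w32|grep ^t
python3 - <<'E'
from h import *
from bench import ctrl
st=ctrl.get_state();tr,g,m=pickle.load(open("poses.pkl","rb"));print(gripTCP(m,-57,0,82),plan(st,gripTCP(m,-57,0,160),m[2]))
# final check of the pose from the top camera: orange left in tray region?
t=ctrl.get_image("top");h=cv2.cvtColor(t["pixels"],cv2.COLOR_RGB2HSV)
mk=cv2.inRange(h,(14,70,70),(24,255,255))
for v in range(192,240,2):print(v,"".join("#" if mk[v,u] else "." for u in range(292,342))," | ","".join("#" if mk[v,u] else "." for u in range(395,455)))
E
```

```text
t 56.5 tcp [ 0.462  -0.2566  0.2199] psi 25.0 tilt [0. 0.] F [ 0.2  0.1 -1.5] w 0.18 gf 30.0
[0.43306363 0.29904516 0.077     ] {'turn': np.float64(-0.01), 'tx': np.float64(3.48), 'ty': np.float64(-8.6), 'tz': np.float64(1.08)}
192 ..................................................  |  .........................................#....#.............
194 ..................................................  |  ............................................................
196 ..................................................  |  .................##....#....#........................#......
198 ..................................................  |  ..................#.................................#.......
200 ..................................................  |  .............................#.........#....................
202 ...............................................#..  |  .....#.........................#.#..........................
204 ...........................................#......  |  .....................................##.....................
206 ............................
[... 1307 characters left out ...]
...................................  |  ..............#########.######..##.#######..................
230 ..................................................  |  ..............####........#######..##.##....................
232 ..................................................  |  ............########......######.......###.###............#.
234 ..................................................  |  ...........##########..................########........#....
236 ..........................................#.......  |  ............#####.##.................##.#######.............
238 ..................................................  |  ..............####.....................#######..............
```

Emit:
send_rows:
  steps:
    - {"tx":0.2,"ty":-0.36,"tz":0,"turn":0,"grip":0}
    - {"tx":0.37,"ty":-0.66,"tz":0,"turn":0,"grip":0}
    - {"tx":0.37,"ty":-0.66,"tz":0,"turn":0,"grip":0}
    - {"tx":0.37,"ty":-0.66,"tz":0,"turn":0,"grip":0}
    - {"tx":0.37,"ty":-0.66,"tz":0,"turn":0,"grip":0}
    - {"tx":0.37,"ty":-0.66,"tz":0,"turn":0,"grip":0}
    - {"tx":0.3,"ty":-0.75,"tz":0,"turn":0,"grip":0}
    - {"tx":0.25,"ty":-0.8,"tz":0,"turn":0,"grip":0}
    - {"tx":0.22,"ty":-0.8,"tz":0,"turn":0,"grip":0}
    - {"tx":0.22,"ty":-0.8,"tz":0,"turn":0,"grip":0}
    - {"tx":0.22,"ty":-0.8,"tz":0,"turn":0,"grip":0}
    - {"tx":0.2,"ty":-0.7,"tz":0,"turn":0,"grip":0}
  newtons: 30

```text
time: 58.08
position: [0.4385, 0.2849, 0.2198]
tool_rot: [-3.067, -0.681, -0.0]
ft_force: [0.6, -0.7, -2.1]
grip_width: 0.174
grip_force: 30.0
```

Emit:
send_rows:
  steps:
    - {"tx":0.02,"ty":-0.27,"tz":0,"turn":0,"grip":0}
    - {"tx":0,"ty":0,"tz":0.3,"turn":0,"grip":0}
    - {"tx":0,"ty":0,"tz":0.5,"turn":0,"grip":0}
    - {"tx":0,"ty":0,"tz":0.3,"turn":0,"grip":0}
    - {"tx":0,"ty":0,"tz":0,"turn":0,"grip":0}

```text
time: 58.7
position: [0.4328, 0.2959, 0.1518]
tool_rot: [3.066, 0.677, -0.005]
ft_force: [-0.1, 0.4, -1.6]
grip_width: 0.18
grip_force: 30.0
```

```bash
python3 chk.py w33
python3 - <<'E'
from h import *
from bench import ctrl
st=ctrl.get_state();tr,g,m=pickle.load(open("poses.pkl","rb"));print(plan(st,gripTCP(m,-57,0,82),m[2]))
im=pickle.load(open("last.pkl","rb"));print(np.round(proj(im,tf(m,np.array([[100,65,4],[100,-65,4],[-100,65,4],[-100,-65,4]])/1e3))))
E
```

```text
t 58.7 tcp [0.4328 0.2959 0.1518] psi 24.9 tilt [-0.003 -0.003] F [-0.1  0.4 -1.6] w 0.18 gf 30.0
134 -5.7 lip -24.3 back 17.0
157 3.5 lip -33.0 back -5.5
163 -3.7 lip -35.3 back -10.0
200 6.8 lip -49.7 back -35.0
213 6.2 lip -54.7 back -42.5
[(25753, [269.0, 81.0]), (678, [548.0, 187.0])]
balls [(276, 246, 13)]
pivot in tray mm [-180.   254.   156.8]
{'turn': np.float64(-0.01), 'tx': np.float64(0.01), 'ty': np.float64(-0.04), 'tz': np.float64(1.27)}
[[188.   4.]
 [357.   3.]
 [205. 246.]
 [343. 246.]]
```

The scoop hangs about 33° lip-down over the mat. Cork grips, so rather than pressing straight down I'll swing the pivot back and down in an arc around the lip.

Emit:
send_rows:
  steps:
    - {"tx":0.3,"ty":-0.04,"tz":0,"turn":0,"grip":0}
    - {"tx":0.4,"ty":0,"tz":0,"turn":0,"grip":0}
    - {"tx":0.2,"ty":0,"tz":0.2,"turn":0,"grip":0}
    - {"tx":0,"ty":0,"tz":0.2,"turn":0,"grip":0}
    - {"tx":0,"ty":0,"tz":0.1,"turn":0,"grip":0}
    - {"tx":0,"ty":0,"tz":0,"turn":0,"grip":0}
  newtons: 30

```text
time: 59.5
position: [0.4802, 0.3225, 0.1229]
tool_rot: [3.066, 0.681, -0.003]
ft_force: [0.0, -0.5, -1.6]
grip_width: 0.182
grip_force: 30.0
```

Emit:
send_rows:
  steps:
    - {"tx":-0.14,"ty":0,"tz":0.06,"turn":0,"grip":0}
    - {"tx":-0.14,"ty":0,"tz":0.06,"turn":0,"grip":0}
    - {"tx":-0.13,"ty":0,"tz":0.08,"turn":0,"grip":0}
    - {"tx":-0.13,"ty":0,"tz":0.08,"turn":0,"grip":0}
    - {"tx":-0.12,"ty":0,"tz":0.1,"turn":0,"grip":0}
    - {"tx":-0.12,"ty":0,"tz":0.1,"turn":0,"grip":0}
    - {"tx":-0.12,"ty":0,"tz":0.1,"turn":0,"grip":0}
    - {"tx":0,"ty":0,"tz":0,"turn":0,"grip":0}
  newtons: 7

```text
time: 60.5
position: [0.4314, 0.2999, 0.0883]
tool_rot: [3.067, 0.681, -0.001]
ft_force: [-0.9, -0.4, -0.2]
grip_width: 0.186
grip_force: 7.0
```

```bash
python3 chk.py w34
python3 - <<'E'
from h import *
from bench import ctrl
st=ctrl.get_state();tr,g,m=pickle.load(open("poses.pkl","rb"));print(plan(st,gripTCP(m,-57,0,82),m[2]))
E
```

```text
t 60.5 tcp [0.4314 0.2999 0.0883] psi 25.1 tilt [-0.001 -0.   ] F [-0.9 -0.4 -0.2] w 0.186 gf 7.0
115 10.9 lip -17.0 back 30.0
180 10.5 lip -41.7 back -22.0
[(29570, [275.0, 78.0])]
balls []
pivot in tray mm [-181.9  257.8   93.3]
{'turn': np.float64(0.0), 'tx': np.float64(0.01), 'ty': np.float64(0.02), 'tz': np.float64(0.19)}
```

Emit:
send_rows:
  steps:
    - {"tx":-0.06,"ty":0,"tz":0.07,"turn":0,"grip":0}
    - {"tx":-0.06,"ty":0,"tz":0.06,"turn":0,"grip":0}
    - {"tx":-0.03,"ty":0,"tz":0.04,"turn":0,"grip":0}
    - {"tx":0,"ty":0,"tz":0,"turn":0,"grip":0}
  newtons: 7

```text
time: 61.05
position: [0.424, 0.2963, 0.0785]
tool_rot: [3.067, 0.681, -0.0]
ft_force: [-0.5, -0.6, 0.5]
grip_width: 0.183
grip_force: 7.0
```

```bash
python3 chk.py w35|head -4
```

```text
t 61.0 tcp [0.424  0.2963 0.0785] psi 25.0 tilt [-0. -0.] F [-0.5 -0.6  0.5] w 0.183 gf 7.0
99 11.2 lip -11.0 back 30.0
120 -3.2 lip -18.7 back 30.0
167 -4.7 lip -36.7 back -13.0
```

Emit:
send_rows:
  steps:
    - {"tx":-0.02,"ty":0,"tz":0.03,"turn":0,"grip":0}
    - {"tx":-0.02,"ty":0,"tz":0.03,"turn":0,"grip":0}
    - {"tx":0,"ty":0,"tz":0,"turn":0,"grip":0}
  newtons: 7

```text
time: 61.48
position: [0.4219, 0.2953, 0.075]
tool_rot: [3.067, 0.681, -0.0]
ft_force: [-0.5, -0.5, 1.6]
grip_width: 0.185
grip_force: 7.0
```

```bash
python3 chk.py w36|head -6
python3 - <<'E'
from h import *
im=pickle.load(open("last.pkl","rb"))
g=cv2.cvtColor(im["pixels"],cv2.COLOR_RGB2GRAY)
h=cv2.cvtColor(im["pixels"],cv2.COLOR_RGB2HSV)
for v in range(60,200,5): print(f"{v:3d} "+"".join("." if h[v,u,1]<70 else "o" for u in range(170,390,4)))
from bench import ctrl
st=ctrl.get_state()
for gx in (-60,-50,-45): print(gx,{k:v[[0,2]].tolist() for k,v in scoop_view(im,st,np.degrees(psi_now(st)),(-10,-5,0),gx).items()})
E
```

```text
t 61.5 tcp [0.4219 0.2953 0.075 ] psi 25.0 tilt [-0. -0.] F [-0.5 -0.5  1.6] w 0.185 gf 7.0
94 11.0 lip -9.0 back 30.0
114 -3.9 lip -16.3 back 30.0
145 -4.0 lip -28.3 back 5.0
163 -4.2 lip -35.0 back -10.0
171 11.4 lip -38.3 back -16.0
 60 oooooooooooooooooooooooooooooooooooooooooooooooooooooo.
 65 oooooooooooooooooooooooooooooooooooooooooooooooooooooo.
 70 oooooooooooooooooooooooooooooooooooooooooooooooooooooo.
 75 oooooooooooooooooooooooooooooooooooooooooooooooooooooo.
 80 oooooooooooooooooooooooooooooooooooooooooooooooooooooo.
 85 oooooooooooooooooooooooooooooooooooooooooooooooooooooo.
 90 oooooooooooooooooooooooooooooooooooooooooooooooooooooo.
 95 oooooooooo...................................ooooooooo.
100 oooooooooo...................................oooooooo..
105 oooooooooo...................................ooooooooo.
110 oooooooooo...................................ooooooooo.
115 .ooooooooo...................................oooooooo.o
120 .ooooooooo...................................oooooooo..
125 .ooooooooo...................................oooooooo..
130 .ooooooo............
[... 467 characters left out ...]
o.......................................ooooo...
175 ..oooooo...........oooooo.....oo..o...........oooooo...
180 ..ooooooooooooooooooooooo.....oooooooooooooooooooooo...
185 ..ooooooooooooooooooooooo.....ooooooooooooooooooooo....
190 ..ooooooooooooooooooooooo.....ooooooooooooooooooooo..o.
195 ..ooooooooooooooooooooooo.....ooooooooooooooooooooo....
-60 {-10: [[211.0, 97.0], [202.0, 163.0]], -5: [[208.0, 83.0], [199.0, 156.0]], 0: [[204.0, 69.0], [197.0, 150.0]]}
-50 {-10: [[212.0, 112.0], [202.0, 180.0]], -5: [[209.0, 100.0], [200.0, 174.0]], 0: [[205.0, 87.0], [198.0, 169.0]]}
-45 {-10: [[212.0, 120.0], [202.0, 189.0]], -5: [[209.0, 108.0], [201.0, 183.0]], 0: [[206.0, 96.0], [199.0, 178.0]]}
```

The lip at row 94 and back wall at row 174 put the pitch within about 1° of level, with the grip now further forward on the handle. One small press, then release.

Emit:
send_rows:
  steps:
    - {"tx":0,"ty":0,"tz":0.03,"turn":0,"grip":0}
    - {"tx":0,"ty":0,"tz":0,"turn":0,"grip":0}
    - {"tx":0,"ty":0,"tz":-0.01,"turn":0,"grip":0.3}
    - {"tx":0,"ty":0,"tz":0,"turn":0,"grip":0.5}
    - {"tx":0,"ty":0,"tz":0,"turn":0,"grip":0.7}
    - {"tx":0,"ty":0,"tz":0,"turn":0,"grip":0.7}
    - {"tx":0,"ty":0,"tz":0,"turn":0,"grip":0.7}
    - {"tx":0,"ty":0,"tz":0,"turn":0,"grip":0.7}
    - {"tx":0,"ty":0,"tz":0,"turn":0,"grip":0.7}
  newtons: 7

```text
time: 62.65
position: [0.422, 0.2955, 0.074]
tool_rot: [-3.067, -0.681, -0.0]
ft_force: [0.4, 0.3, 0.6]
grip_width: 0.694
grip_force: 0.0
```

Emit:
send_rows:
  steps:
    - {"tx":0,"ty":0,"tz":-0.2,"turn":0,"grip":0.7}
    - {"tx":0,"ty":0,"tz":-0.5,"turn":0,"grip":0.7}
    - {"tx":0,"ty":0,"tz":-0.7,"turn":0,"grip":0.7}
    - {"tx":0,"ty":0,"tz":-0.7,"turn":0,"grip":0.5}
    - {"tx":0,"ty":0,"tz":-0.2,"turn":0,"grip":0.3}
    - {"tx":0,"ty":0,"tz":0,"turn":0,"grip":0}

```text
time: 63.4
position: [0.4223, 0.2957, 0.2129]
tool_rot: [-3.066, -0.681, -0.003]
ft_force: [0.6, 0.2, -0.8]
grip_width: 0.447
grip_force: 0.0
```

```bash
python3 chk.py w37|head -1
python3 - <<'E'
from h import *
from bench import ctrl
im=pickle.load(open("last.pkl","rb"));h=cv2.cvtColor(im["pixels"],cv2.COLOR_RGB2HSV)
tr,g,m=pickle.load(open("poses.pkl","rb"))
print(np.round(proj(im,tf(m,np.array([[100,65,4],[100,-65,4],[-100,65,4],[-100,-65,4],[0,0,4]])/1e3))).tolist())
for v in range(4,250,8): print(f"{v:3d} "+"".join("." if h[v,u,1]<70 else "o" for u in range(150,410,4)))
st=ctrl.get_state();print(gripTCP(g,77,0,185),plan(st,gripTCP(g,77,0,230),m[2]))
t=ctrl.get_image("top");x=cv2.resize(t["pixels"][190:290,385:485,::-1],None,fx=4,fy=4,interpolation=cv2.INTER_CUBIC);y=cv2.resize(t["pixels"][205:305,150:250,::-1],None,fx=4,fy=4,interpolation=cv2.INTER_CUBIC);cv2.imwrite("pics/t3.png",np.hstack([x,y]))
E
```

```text
t 63.4 tcp [0.4223 0.2957 0.2129] psi 25.0 tilt [0.001 0.001] F [ 0.6  0.2 -0.8] w 0.447 gf 0.0
[[209.0, 13.0], [349.0, 13.0], [220.0, 218.0], [338.0, 218.0], [279.0, 124.0]]
  4 ..............................oo............................o....
 12 ...............ooooooooooooooooooooooooooooooooooo...............
 20 ...............ooooooooooooooooooooooooooooooooooo.........o.....
 28 ...............ooooooooooooooooooooooooooooooooooo...............
 36 ...............ooooooooooooooooooooooooooooooooooo..............o
 44 ...............oooooooooooooooooooooooooooooooooooo....o.........
 52 ...............oooooooooooooooooooooooooooooooooo....o...........
 60 ...............oooooooooooooooooooooooooooooooooo....o...o.....o.
 68 ...............oooooooooooooooooooooooooooooooooo..............o.
 76 ...............oooooooooooooooooooooooooooooooooo..o............o
 84 ................ooooooooooooooooooooooooooooooooo.............oo.
 92 ................oooooooooooooooooooooooooooooooooo...............
100 ................ooooooooooooooooooooooooooooooooo.............o..
108 ...........
[... 683 characters left out ...]
.
188 .................ooo..ooooooooooooooooooooooooo..................
196 .................oo...ooooooooooooooooooooooooo..................
204 .................oooooooooooooooooooooooooooooo..................
212 .................oooooooooooooooooooooooooooooo..................
220 .................ooooo..........oooo.............................
228 .........o.......ooooo....o......................................
236 ..............o..ooooo...........................................
244 .................ooooo...........................................
[ 0.59696907 -0.3006904   0.18      ] {'turn': np.float64(0.0), 'tx': np.float64(-1.56), 'ty': np.float64(10.24), 'tz': np.float64(-0.22)}
```

View pics/t3.png

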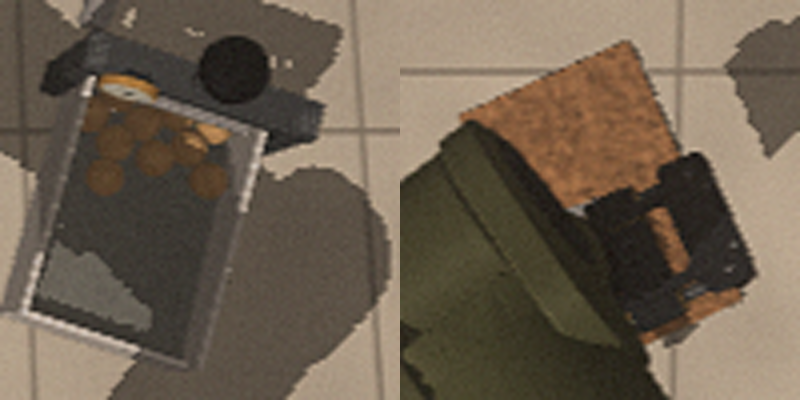

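The trough shows the balls packed under the bridge end. The scoop, however, now sits shifted to the left on the mat, apparently the announced knock. I'll measure where it stands.

Run:
```python
from h import *
from bench import ctrl
im=wristim(ctrl);pickle.dump(im,open("last.pkl","wb"));h=cv2.cvtColor(im["pixels"],cv2.COLOR_RGB2HSV).astype(int)
def ch(q): return "." if q[1]<60 and q[2]>150 else ("s" if q[1]<70 else ("H" if q[0]>=14 else "o"))
for v in range(90,270,6): print(f"{v:3d} "+"".join(ch(h[v,u]) for u in range(110,320,3)))
print(h[236,226],h[60,270],h[140,240],h[140,120])
```

```text
90 sssssssssssssssssss.sssss..s.sssssHHoHHooHoHHHHoHHHHHHHHHHHHHHoHHHHHHH
 96 s.ss.sssssssss.ssss.ss.ss..ssssssHHHHHHHHoHHHHoHHHHHHHoHHHHHHHHooHHHHH
102 ...ssssss.sss..sss.ssss..ssssss.ssHHHHHHHHoHHHHHHHHHHHHHHHHHHHHoHHHHHH
108 ssss.ssss.sssss..ssssss.ssss.s........HoooHoHHHHHHHHHHHHHHHHHHHHHHHHHo
114 ss.ss.ssssssss.s.sssss....s.s........................soooHoHooHHHHoHHH
120 sssssss.sssssss.sss.ss.s..s.s...ssssss.....................oHHHHHHHHHH
126 .sss..sssss.ssssssss.sssssss.sssssssss.....................oHHHHHoHHHH
132 ..ss.ssssssssssssssssss.ssss.sssssssss.....................HoHHooHHHoo
138 ssssssssss.ss.ssssssss.s.sss.ssssssssssssssss..............HoooHHHHHHH
144 ssss.s.ssssss.ssssssssssssss.ssssssssssssssssssssssssssssssHoHoHHHHHHH
150 sssssss.sssssssssssssssssss.ssssssssssssssssssssssssssssssHHHHHoooHHHH
156 ssss.ssssssssssssssssss.sss...ss...s....ssssssssssssssssssoooHoHHoHHHH
162 sssssss.s.sssssssssssss.ssss.ssssssHHHHHHsssHHHHHHooo..sssHHHooHHHHHHH
168 ssssssss.ssssssssssssssss.sssss..ssHHHHossssHHHHHoHHHHHHoHoooHHHHoHHHH
174 sssssss.sssssssssssssss.ssssssssss.HHHHossssHHH
[... 501 characters left out ...]
sssssss.sssssHHHHHHHsssssssssssssssHHHHHHssssss
222 sssssssssssssssssssssssssss.sss.sssHHHHHHHHsssssssssssssssHss..sssssss
228 ssssssssssss.ssssssss.ssssHssssssssHHHHHHHHsssssssssssssssssssss.sss.s
234 ssssssss.sssss.s..sssssssssssssHsssHHHHHHHHssssssssss..sssssssssssssss
240 ssssssssssssssssssss.ssssss.sssssssHHHHHHHssssssss..ssssssssssssssssss
246 sssssssssssssssss.ssss.sss.ssss.sssHHHHHHHsssssssssssssssssssssss.ssss
252 sssssss.s.ssssss.sss...ss..s.ssssssHHHHHHHHssHHssssssssss.ss.sssssssss
258 sss.ssss.s..ssss.sssssssss..sssssssHHHHHHHHsHHsssHHsssssssss.sssssHHHs
264 ssssss.sss.sssss...s.sss..ss.sssssHHHHHHooHHsHHssssssssHsssss.sssssHos
[ 18 157 201] [ 14 171 172] [13 49 98] [ 18  61 213]
```

Run:
```python
from h import *
im=pickle.load(open("last.pkl","rb"));tr,g,m=pickle.load(open("poses.pkl","rb"))
inm=lambda p:np.round(tf([0,0,-m[2]],p-[m[0],m[1],0])*1e3).tolist()
print("lip L/R",inm(backproj(im,[[203,107],[284,118]],.0065)))
print("lip pts",inm(backproj(im,[[221,108],[266,114]],.0065)))
print("neck",inm(backproj(im,[[236,168],[229,192]],[.06])))
print("handle",inm(backproj(im,[[226.5,222],[226,252]],.091)))
print("back right top",inm(backproj(im,[[283,162]],.04)))
```

```text
lip L/R [[14.0, 74.0, 7.0], [4.0, -6.0, 7.0]]
lip pts [[13.0, 57.0, 7.0], [8.0, 12.0, 7.0]]
neck [[-37.0, 37.0, 60.0], [-59.0, 45.0, 60.0]]
handle [[-77.0, 43.0, 91.0], [-104.0, 45.0, 91.0]]
back right top [[-35.0, -4.0, 40.0]]
```

The scoop's origin is at mat (−35, 39) mm, yaw −7°, and it stands flat on the mat. That is inside the limits (x −90 to 70, y ±55), so I'll leave it and recheck at the end. Now to the knob.

Emit:
send_rows:
  steps:
    - {"tx":0,"ty":0,"tz":-0.4,"turn":0,"grip":0}
    - {"tx":-0.1,"ty":0.4,"tz":-0.4,"turn":0,"grip":0}
    - {"tx":-0.22,"ty":0.8,"tz":0,"turn":0,"grip":0}
    - {"tx":-0.23,"ty":0.8,"tz":0,"turn":0,"grip":0}
    - {"tx":-0.23,"ty":0.8,"tz":0,"turn":0,"grip":0}
    - {"tx":-0.23,"ty":0.8,"tz":0,"turn":0,"grip":0}
    - {"tx":-0.23,"ty":0.8,"tz":0,"turn":0,"grip":0}
    - {"tx":-0.23,"ty":0.8,"tz":0,"turn":0,"grip":0}
    - {"tx":-0.23,"ty":0.8,"tz":0,"turn":0,"grip":0}
    - {"tx":-0.23,"ty":0.8,"tz":0,"turn":0,"grip":0}
    - {"tx":-0.23,"ty":0.8,"tz":0,"turn":0,"grip":0}
    - {"tx":-0.23,"ty":0.8,"tz":0,"turn":0,"grip":0}

```text
time: 65.05
position: [0.5049, -0.2231, 0.2587]
tool_rot: [-3.066, -0.681, 0.002]
ft_force: [0.8, 0.5, -0.1]
grip_width: 0.008
grip_force: 0.0
```

Emit:
send_rows:
  steps:
    - {"tx":-0.23,"ty":0.8,"tz":0,"turn":0,"grip":0}
    - {"tx":-0.23,"ty":0.8,"tz":0,"turn":0,"grip":0}
    - {"tx":-0.1,"ty":0.3,"tz":0,"turn":0,"grip":0}
    - {"tx":0,"ty":0,"tz":0,"turn":0,"grip":0}
    - {"tx":0,"ty":0,"tz":0,"turn":0,"grip":0}

```text
time: 65.68
position: [0.5231, -0.3381, 0.2589]
tool_rot: [-3.065, -0.682, 0.002]
ft_force: [-0.9, -0.4, -0.3]
grip_width: 0.007
grip_force: 0.0
```

Run:
```python
from h import *
from bench import ctrl
st=ctrl.get_state();show(st);im=wristim(ctrl);pickle.dump(im,open("last.pkl","wb"));cv2.imwrite("pics/w38.png",im["pixels"][:,:,::-1])
tr,g,m=pickle.load(open("poses.pkl","rb"))
k=tf(g,[[.077,0,.185]]);print("expect px",proj(im,k))
gr=cv2.cvtColor(im["pixels"],cv2.COLOR_RGB2GRAY);mk=(gr<40).astype(np.uint8);mk[255:]=0
n,l,s,c=cv2.connectedComponentsWithStats(mk)
for i in range(1,n):
    if s[i,4]>300: print(s[i].tolist(),np.round(c[i]),backproj(im,[c[i]],.175))
print(plan(st,[k[0,0],k[0,1],.215],np.radians(25)))
for v in range(0,250,8): print(f"{v:3d} "+"".join("#" if gr[v,u]<40 else ("+" if gr[v,u]<80 else ".") for u in range(100,460,6)))
```

```text
t 65.7 tcp [ 0.5231 -0.3381  0.2589] psi 25.1 tilt [-0.001  0.001] F [-0.9 -0.4 -0.3] w 0.007 gf 0.0
expect px [[272.78668414 106.98503663]]
[248, 78, 56, 66, 2341] [279. 110.] [[ 0.59716387 -0.30458547  0.175     ]]
{'turn': np.float64(0.01), 'tx': np.float64(1.38), 'ty': np.float64(-0.04), 'tz': np.float64(0.73)}
  0 ............................................................
  8 ............................................................
 16 ............................................................
 24 ............................................................
 32 ............................................................
 40 ............................................................
 48 ............................................................
 56 ............................................................
 64 ............................................................
 72 ...................++.......................................
 80 ....................+++....####+............................
 88 ......................+..########...........................
 96
[... 596 characters left out ...]
.........................+++++++..................
176 .....................................++++...................
184 ......................................+.....................
192 ............................................................
200 ............................................................
208 ............................................................
216 ............................................................
224 ............................................................
232 ............................................................
240 ............................................................
248 ............................................................
```

The knob's centre in the image, (274,110), matches the fitted knob position within a few pixels. I'll move over it and lower gently.

Emit:
send_rows:
  steps:
    - {"tx":0.4,"ty":0,"tz":0,"turn":0,"grip":0}
    - {"tx":0.5,"ty":0,"tz":0,"turn":0,"grip":0}
    - {"tx":0.38,"ty":-0.03,"tz":0,"turn":0,"grip":0}
    - {"tx":0.1,"ty":0,"tz":0.2,"turn":0,"grip":0}
    - {"tx":0,"ty":0,"tz":0.4,"turn":0,"grip":0}
    - {"tx":0,"ty":0,"tz":0.2,"turn":0,"grip":0}
    - {"tx":0,"ty":0,"tz":0.1,"turn":0,"grip":0}
    - {"tx":0,"ty":0,"tz":0,"turn":0,"grip":0}

```text
time: 66.72
position: [0.5971, -0.303, 0.2059]
tool_rot: [-3.067, -0.68, 0.0]
ft_force: [0.5, 0.1, 0.3]
grip_width: 0.004
grip_force: 0.0
```

Run:
```python
from h import *
from bench import ctrl
st=ctrl.get_state();show(st);print(plan(st,[.5965,-.3015,.199],np.radians(25)))
```

```text
t 66.7 tcp [ 0.5971 -0.303   0.2059] psi 25.0 tilt [-0.  0.] F [0.5 0.1 0.3] w 0.004 gf 0.0
{'turn': np.float64(0.0), 'tx': np.float64(0.0), 'ty': np.float64(-0.03), 'tz': np.float64(0.12)}
```

Emit:
send_rows:
  steps:
    - {"tx":0,"ty":-0.02,"tz":0.08,"turn":0,"grip":0}
    - {"tx":0,"ty":0,"tz":0.08,"turn":0,"grip":0}
    - {"tx":0,"ty":0,"tz":0.08,"turn":0,"grip":0}
    - {"tx":0,"ty":0,"tz":0.08,"turn":0,"grip":0}
    - {"tx":0,"ty":0,"tz":0.08,"turn":0,"grip":0}
    - {"tx":0,"ty":0,"tz":0.06,"turn":0,"grip":0}
    - {"tx":0,"ty":0,"tz":0,"turn":0,"grip":0}
    - {"tx":0,"ty":0,"tz":0,"turn":0,"grip":0}

```text
time: 67.72
position: [0.5972, -0.3018, 0.1787]
tool_rot: [3.066, 0.681, 0.001]
ft_force: [0.9, -0.2, 4.1]
grip_width: 0.003
grip_force: 1.9
```

Emit:
send_rows:
  steps:
    - {"tx":0,"ty":0,"tz":0.04,"turn":0,"grip":0}
    - {"tx":0,"ty":0,"tz":0.03,"turn":0,"grip":0}
    - {"tx":0,"ty":0,"tz":0.02,"turn":0,"grip":0}
    - {"tx":0,"ty":0,"tz":0,"turn":0,"grip":0}
    - {"tx":0,"ty":0,"tz":0,"turn":0,"grip":0}

```text
time: 68.35
position: [0.5971, -0.3018, 0.1732]
tool_rot: [3.066, 0.681, 0.001]
ft_force: [1.6, -1.0, 4.8]
grip_width: 0.009
grip_force: 2.2
```

Emit:
send_rows:
  steps:
    - {"tx":0,"ty":0,"tz":0.02,"turn":0,"grip":0}
    - {"tx":0,"ty":0,"tz":0,"turn":0,"grip":0}
    - {"tx":0,"ty":0,"tz":0,"turn":0,"grip":0}

```text
time: 68.72
position: [0.5971, -0.3018, 0.1723]
tool_rot: [3.066, 0.681, 0.001]
ft_force: [1.8, -0.4, 6.0]
grip_width: 0.006
grip_force: 3.1
```

Emit:
send_rows:
  steps:
    - {"tx":0,"ty":0,"tz":0.015,"turn":0,"grip":0}
    - {"tx":0,"ty":0,"tz":0,"turn":0,"grip":0}
    - {"tx":0,"ty":0,"tz":0,"turn":0,"grip":0}

```text
time: 69.1
position: [0.5972, -0.3019, 0.172]
tool_rot: [3.067, 0.681, 0.002]
ft_force: [0.9, -0.1, 8.8]
grip_width: 0.007
grip_force: 4.4
```

Emit:
send_rows:
  steps:
    - {"tx":0,"ty":0,"tz":0.015,"turn":0,"grip":0}
    - {"tx":0,"ty":0,"tz":0,"turn":0,"grip":0}
    - {"tx":0,"ty":0,"tz":0,"turn":0,"grip":0}

```text
time: 69.47
position: [0.5972, -0.3018, 0.1717]
tool_rot: [3.067, 0.681, 0.002]
ft_force: [-1.0, -0.0, 11.3]
grip_width: 0.008
grip_force: 5.8
```

The travel has stalled at about 27 mm with 11 N at the knob, so the foot rests on the balls. Holding for over two seconds.

Emit:
send_rows:
  steps:
    - {"tx":0,"ty":0,"tz":0,"turn":0,"grip":0}
    - {"tx":0,"ty":0,"tz":0,"turn":0,"grip":0}
    - {"tx":0,"ty":0,"tz":0,"turn":0,"grip":0}
    - {"tx":0,"ty":0,"tz":0,"turn":0,"grip":0}
    - {"tx":0,"ty":0,"tz":0,"turn":0,"grip":0}
    - {"tx":0,"ty":0,"tz":0,"turn":0,"grip":0}
    - {"tx":0,"ty":0,"tz":0,"turn":0,"grip":0}
    - {"tx":0,"ty":0,"tz":0,"turn":0,"grip":0}
    - {"tx":0,"ty":0,"tz":0,"turn":0,"grip":0}
    - {"tx":0,"ty":0,"tz":0,"turn":0,"grip":0}
    - {"tx":0,"ty":0,"tz":0,"turn":0,"grip":0}
    - {"tx":0,"ty":0,"tz":0,"turn":0,"grip":0}

```text
time: 70.97
position: [0.5972, -0.3019, 0.1717]
tool_rot: [3.067, 0.681, 0.002]
ft_force: [-0.5, -0.3, 11.5]
grip_width: 0.004
grip_force: 5.8
```

Emit:
send_rows:
  steps:
    - {"tx":0,"ty":0,"tz":0,"turn":0,"grip":0}
    - {"tx":0,"ty":0,"tz":0,"turn":0,"grip":0}
    - {"tx":0,"ty":0,"tz":0,"turn":0,"grip":0}
    - {"tx":0,"ty":0,"tz":0,"turn":0,"grip":0}
    - {"tx":0,"ty":0,"tz":0,"turn":0,"grip":0}

```text
time: 71.6
position: [0.5972, -0.3019, 0.1717]
tool_rot: [3.067, 0.681, 0.002]
ft_force: [0.2, 0.2, 11.6]
grip_width: 0.001
grip_force: 5.8
```

Emit:
send_rows:
  steps:
    - {"tx":0,"ty":0,"tz":-0.05,"turn":0,"grip":0}
    - {"tx":0,"ty":0,"tz":-0.1,"turn":0,"grip":0}
    - {"tx":0,"ty":0,"tz":-0.1,"turn":0,"grip":0}
    - {"tx":0,"ty":0,"tz":-0.1,"turn":0,"grip":0}
    - {"tx":0,"ty":0,"tz":-0.1,"turn":0,"grip":0}
    - {"tx":0,"ty":0,"tz":-0.1,"turn":0,"grip":0}
    - {"tx":0,"ty":0,"tz":-0.2,"turn":0,"grip":0}
    - {"tx":0,"ty":0,"tz":-0.4,"turn":0,"grip":0}
    - {"tx":0,"ty":0,"tz":-0.5,"turn":0,"grip":0}
    - {"tx":0,"ty":0,"tz":0,"turn":0,"grip":0}

```text
time: 72.85
position: [0.5976, -0.3025, 0.2718]
tool_rot: [3.065, 0.68, 0.005]
ft_force: [-0.3, -0.0, 0.2]
grip_width: 0.004
grip_force: 0.0
```

Run:
```python
from h import *
from bench import ctrl
show(ctrl.get_state());tr,g,m=pickle.load(open("poses.pkl","rb"))
inm=lambda p:np.round(tf([0,0,-m[2]],p-[m[0],m[1],0])*1e3).tolist()
t=ctrl.get_image("top");h=cv2.cvtColor(t["pixels"],cv2.COLOR_RGB2HSV)
print("mat corners px",np.round(proj(t,tf(m,np.array([[100,65,4],[100,-65,4],[-100,65,4],[-100,-65,4]])/1e3))).tolist())
for v in range(212,304,2): print(f"{v:3d} "+"".join(("." if h[v,u,2]>110 else "s") if h[v,u,1]<75 else "o" for u in range(150,245)))
h0=cv2.cvtColor(cv2.imread("pics/top0.png"),cv2.COLOR_BGR2RGB);d=cv2.absdiff(h0,t["pixels"]).sum(2)
```

```text
t 72.8 tcp [ 0.5976 -0.3025  0.2718] psi 25.0 tilt [ 0.004 -0.002] F [-0.3 -0.   0.2] w 0.004 gf 0.0
mat corners px [[164.0, 234.0], [207.0, 214.0], [193.0, 300.0], [236.0, 279.0]]
212 ...............................................................................................
214 ...............................................................................................
216 .....................................................ooooo.....................................
218 .................................................oooooooooos...................................
220 ............................................oooooooooooooooo...................................
222 ........................................ooooooooooooooooooooo..................................
224 ...................................ooooooooooooooooooooooooooo.................................
226 ...............................oooooooooooooooooooooooooooooooo................................
228 ..........................ooooooooooooooooooooooooooooooooooooos...............................
230 ...............
[... 2980 characters left out ...]

290 ......................................ooooooooooooooooooooooooo...ssss.........................
292 .......................................oooooooooooooooooooo....................................
294 ........................................ooooooooooooooo........................................
296 ........................................oooooooooo.............................................
298 .........................................oooooooo..............................................
300 ..........................................ooooooo..............................................
302 ..........................................oooooooo.............................................
```

Run:
```python
from h import *
from bench import ctrl
tr,g,m=pickle.load(open("poses.pkl","rb"));A=np.array
t=pickle.load(open("top.pkl","rb"));w=pickle.load(open("last.pkl","rb"))
t=ctrl.get_image("top")
inm=lambda p:np.round(tf([0,0,-m[2]],p-[m[0],m[1],0])*1e3).tolist()
print("top lipR, backR, handle end",inm(backproj(t,[[201,253.5]],.0065)),inm(backproj(t,[[207,266]],.04)))
o=tf(m,[[-.035,.039,.004]])[0];p=[o[0],o[1],m[2]-np.radians(7)]
P=A([[44,43,6.5],[44,-43,6.5],[0,43,40],[0,-43,40],[0,43,4],[-25,0,91],[-100,0,91]])/1e3
print(np.round(proj(t,tf(p,P))).tolist())
h=cv2.cvtColor(t["pixels"],cv2.COLOR_RGB2HSV);mk=cv2.inRange(h,(13,70,60),(24,255,255))
# trough balls and knob in the gauge
k=proj(t,tf(g,A([[77,0,185],[77,0,157]])/1e3));print("knob px up/down",np.round(k,1).tolist())
gr=cv2.cvtColor(t["pixels"],cv2.COLOR_RGB2GRAY)
for v in range(190,260,2):print(v,"".join("#" if mk[v,u] else ("k" if gr[v,u]<30 else ".") for u in range(385,465)))
```

```text
top lipR, backR, handle end [[7.0, -6.0, 6.0]] [[-36.0, -11.0, 40.0]]
[[173.0, 264.0], [203.0, 254.0], [174.0, 279.0], [205.0, 269.0], [177.0, 279.0], [189.0, 282.0], [198.0, 311.0]]
knob px up/down [[443.9, 205.2], [440.0, 207.1]]
190 ..................................#.........#.....k....k......kkkkkkkkkkkkkkkkkk
192 .......................................................k..kk...k..kkkkkkkkkkkkkk
194 ............................#.............k....................k...kkkkkkkkkkkkk
196 .........................................k.k...........kk......kk.k.kkkkkkkkkkkk
198 ...................#..........##....#......kk.....k.........k.kk.k..kkkkkkkkkkkk
200 ........................................#..kkkk........k..kkk.kk...kkkkkkkkkkkkk
202 ...........................................#k..k..k..k.kkk.k.kk.kkkkkkkkkkkkkkkk
204 .............................................k.........k.k.k....kkkkkkkkkkkkkkkk
206 ..............................................kk...k...k.....k..kkkkkkkkkkkkkkkk
208 ..........................####.................kkkk.k.......kkkkkkkkkkkkkkkkkkkk
210 ..............
[... 1406 characters left out ...]
........kk..........
244 ..................................................................#kkk..........
246 .................................................................kk.k...........
248 ................................................................kkk.............
250 ...............................................................kk...............
252 .............................................................kk.................
254 ............................................................k..k................
256 ...........................................................kk...................
258 .........................................................kk..k..................
```

Both cameras agree on the scoop: flat on the mat with its origin near (−36, 38) mm. The balls lie in the trough, the knob is released and the arm is clear, so I'm handing in.

```bash
python3 -c "
from bench import ctrl
print(ctrl.close_job())"
```

```text
the job is handed in; nothing more can be done
None
```

I handed the job in and got no verdict back: all ten balls are in the gauge's trough, the foot was held on them for about two seconds and released, and the scoop, knocked about 4 cm after I set it down, still stands on its mat within the limits.

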